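# Break the sawn edge of a steel coupon and load it in the specimen holder

## Task

Take the steel coupon from the trough tray, lay it on the filing block with its square sawn end overhanging the open side, slide it fully home into the corner of the two stops and let go. Break the upper sawn edge with the file, nose raised about 15 degrees so that it bears on that edge only: two light forward strokes towards the end stop, each using most of the blade from near the tip to near the handle, lifting the file well clear (a centimetre) at the end of each stroke and carrying it back in the air. Put the file back on its rest, then lay the coupon down gently, flat on the plate between the two bars of the specimen holder, with both ends standing out about equally, without dropping it in or disturbing the other things on the bench.

Things in the scene. Friction and masses are not known exactly. Their poses are not given: they have to be found in the camera images.
- coupon: Plain steel coupon lying flat across the tray's trough, long sides free, ends close to the walls: 50 mm long (its x), 30 wide (y), 12 thick, about 140 g. One end (+x) is square and freshly sawn; the other (-x) has both corners clipped by 4 mm. Origin at the centre of its underside, z up.
- coupon_edge (a point): Middle of the coupon's upper sawn edge (25 mm along the coupon's +x from its origin, 12 mm above its underside). Axes as the coupon's.
- tray: Fixed white plastic trough, 230 mm long (its x), 70 wide, floor 3 mm thick, side walls 17 mm high (inner faces at y = -31 and +31 mm), end lips 8 mm high. The coupon lies across it near the middle, a black puck 78 mm from the middle towards each end. Origin at the centre of its underside.
- block: Fixed filing block: dark base 120 x 90 x 10 mm and an aluminium pillar (x -23 to 27, y -21 to 21) whose bed is 63 mm above the bench. +x is the forward stroke. Two stops stand 4 mm above the bed: end stop, inner face x = 21; side stop, inner face y = 15. A coupon fully home has its origin at (-4, 0, 63) mm and its sawn end at x = -29, overhanging by 6. Origin: on the bench.
- block_corner (a point): Inner corner of the two stops at bed height, (21, 15, 63) mm from the block's origin; axes as the block's. The coupon is slid towards +x and +y into it, clipped end against the end stop.
- file: Flat file, 110 g, balanced near its origin, which is where blade meets ferrule, on the blade's underside; x to the tip, z up. Blade x = 0 to 110 mm, 14 wide, 4 thick, cutting face below (z = 0). Black flat-sided handle x = -12 to -105, 24 wide, z = -9 to 13. A full stroke moves the work's edge from under x = 85-105 to under x = 20-40 mm at 1 to 6 N. Lies level in its rest.
- file_handle (a point): Point on the handle's axis, 40 mm behind the file's origin and 2 mm above the blade's underside, with free room to grip across its 24 mm width. Axes as the file's.
- rest: Fixed grey file rest: base 200 x 60 x 6 mm, two uprights 8 mm thick with notches open above: blade notch 20 mm wide at x = 60 mm, floor 42 mm above the bench; handle notch 30 mm wide at x = -84 mm, floor 33 mm; cheeks 10 mm high. The file lies along its x, tip to +x, the file's origin 42 mm straight above the rest's origin (on the bench).
- holder: Fixed stage specimen holder: aluminium plate 90 (its x) x 120 (y) x 8 mm with two parallel dark bars, 40 mm long (x), 18 mm high above the plate, 36 mm apart, and guide blocks with thumbscrews outside them. The space between the bars is open at both ends; the coupon lies in it along x, its ends standing out 5 mm. Origin at the centre of its underside.
- holder_seat (a point): Centre of the space between the bars, on the plate's upper face, 8 mm above the bench; axes as the holder's. The coupon's origin belongs here, within 5 mm along x.
- mount_a: Black resin puck with a metal specimen, 30 mm across, 18 mm high, standing in the tray. Bystander. Origin at the centre of its underside.
- mount_b: A second such puck in the tray. Bystander. Origin at the centre of its underside.
- jar: Small glass jar with white lid, 52 mm across, 75 mm high, beyond the work. Bystander. Origin at the centre of its underside.
- loupe: Black eyeglass loupe, 40 mm across, 40 mm high, beyond the work. Bystander. Origin at the centre of its underside.
There are look-alikes about, which are no part of the job. What is shaped like the file but blue is not meant.

How it is judged:
By the outcome, as a careful person would: the job done as asked, in the order asked, and still so for the second after the job is handed in, with the robot touching nothing.
It also fails if it takes over 72 s, if anything falls off the work surface, if the arm or the gripper's body presses on something with over 40 N, if the wrist force passes 120 N, or if a joint passes its speed limit or range.

## Robot

A 6-joint arm with a two-finger parallel gripper is mounted at the origin on the work surface. World frame = base frame: x ahead of the robot, y to its left, z up, the work surface at z = 0. Lengths are in m, angles in rad, forces in N, time in s.
With the tool pointing down it reaches from about 0.375 to 0.9 m from the base axis. Payload 3.1 kg.
Tool frame: the origin (TCP) lies at the very end of the fingers, on their centre line; the grasp point (between the pads) lies 19 mm behind it; z points along the fingers, y is the direction in which the jaws open and shut (so a half turn about z gives the same grasp; the last joint's range is limited). The gripper opens to 87 mm and grips with 3 to 60 N. Pads are 19 mm wide; open, the fingers measure 117 mm over their backs; the gripper's body (75 mm by 190 mm) begins 51 mm behind the grasp point.
Start: joints at [1.028, 0.527, 1.433, -0, 1.181, -0.178], TCP at [0.222, 0.584, 0.223] pointing down, gripper open.
Joint ranges: [-3.08, 3.08], [-0.75, 2.2], [0.22, 2.44], [-1.43, 4.57], [0, 2.65], [-2.85, 2.85]. Speed limits (rad/s): [2.79, 2.79, 3.14, 3.14, 3.14, 3.14].

## Interface

Orientations are given as a unit quaternion [x, y, z, w].
In Python, from rig import robot, optics gives the robot as it stands.
- The arm moves only by the shell command python3 -m inch 'ROWS' [FORCE]. ROWS is JSON, a list of rows, each an object of numbers: "ax", "ay", "az": the turn, a rotation vector about the tool's x, y, z in rad; "dx", "dy", "dz": the shift along the tool's x, y, z in mm; "gripper": the opening in per cent of the stroke, from 0 (shut) to 100 (fully open). In form: [{"ax": .., "ay": .., "az": .., "dx": .., "dy": .., "dz": .., "gripper": ..}, ...]. A call has 1 to 8 rows; each row shifts and turns the commanded pose from where the row before left it, along the tool's axes as they then stand; what a row does not reach is not made up. A row lasts 1/10 s, in which the tool goes at most 50 mm and 8.59 degrees, less where a joint would pass 70% of its speed; a pose out of reach is approached as far as the arm can. A call with a gripper value outside its range is refused whole. The fingers move at their own pace and stop on an object; FORCE is the grip in N (left out, the last holds). Time passes only in rows, so rows that do not move let the fingers close. It gives the time, the measured TCP pose, the force and the opening at its end, in the units of the state.
- robot.get_obs(): the state, without advancing time (a new reading comes with each control period).
- optics.camera(name): name is "scene" or "top" or "wrist"; returns a dict with "img" (480x640x3 uint8, red, green, blue), "depth" (480x640 float32, m along the optical axis (not along the pixel's ray), 0 where there is no reading), "camera_matrix" (3x3 intrinsics, pixels), "position" and "attitude" of the camera in the world. Camera axes: x right, y up, looking along -z (the intrinsics and any distortion apply to the point x, -y, -z); pixel columns grow to the right and rows downward; lengths in m; the calibration is good to about 2 mm. A picture is of the moment at which its call begins.
- robot.hand_in(): hands the job in, once; it reports no verdict.
The state is a dict: "time": time; "q": joint angles; "joint_velocities": joint speeds; "joint_torque": joint torques, N m; "position": TCP position; "tool_rot": TCP orientation; "ft_force": force on the tool from outside, world axes, zero at the start; "moment": the same for the moment, N m; "grip_width": finger opening in m.
Only numpy, scipy, OpenCV 4.12 (cv2) and the standard library are available. Lean on these libraries where they do the work, as an engineer would, in place of code of your own. Each camera call takes 0.05 s, during which the arm holds its last target.

## Working session

There is one attempt and no reset: what is moved stays moved. The work goes in short steps, Python scripts to look and compute and a shell command to move; the robot and the scene stay as the last step left them, time stands still between calls to the robot, and variables do not carry over. Pictures are saved under pics/ and viewed, and the job is handed in when it is done.

```bash
ls -la; mkdir -p pics; python3 - <<'E'
from rig import robot, optics
import cv2, numpy as np
o=robot.get_obs(); print({k:np.round(v,4).tolist() for k,v in o.items()})
for n in ["scene","top","wrist"]:
    c=optics.camera(n); cv2.imwrite(f"pics/{n}0.png",c["img"][:,:,::-1]); 
    print(n,np.round(c["camera_matrix"],1).tolist(),np.round(c["position"],4),np.round(c["attitude"],4),[k for k in c])
    np.savez(f"{n}0.npz",**c)
E
```

```text
total 12
drwxr-xr-x  3 agent agent 4096 Dec  7 15:13 .
drwxr-xr-x 23 root  root  4096 Dec  7 15:13 ..
drwxr-xr-x  2 agent agent 4096 Dec  7 15:13 pics
{'time': 0.0, 'q': [1.0285, 0.5285, 1.4339, 0.0, 1.1814, -0.1785], 'joint_velocities': [-0.0025, 0.0001, -0.0021, -0.0001, -0.0011, 0.0013], 'joint_torque': [0.0006, -44.0026, -17.66, 0.0634, 0.0583, -0.0002], 'position': [0.222, 0.5835, 0.2216], 'tool_rot': [0.1809, 0.9835, -0.001, -0.0004], 'ft_force': [0.0979, -0.3883, -0.0993], 'moment': [0.0313, 0.0436, -0.0505], 'grip_width': 0.0873}
scene [[466.9, 0.0, 309.2], [0.0, 466.9, 244.1], [0.0, 0.0, 1.0]] [ 1.2579 -0.0896  0.545 ] [0.3641 0.3173 0.5663 0.6679] ['img', 'depth', 'camera_matrix', 'position', 'attitude']
top [[538.4, 0.0, 321.1], [0.0, 538.4, 242.9], [0.0, 0.0, 1.0]] [0.4132 0.0426 1.0408] [-0.0361  0.037   0.7101 -0.7022] ['img', 'depth', 'camera_matrix', 'position', 'attitude']
wrist [[426.8, 0.0, 317.2], [0.0, 426.8, 236.6], [0.0, 0.0, 1.0]] [0.1512 0.6104 0.3847] [-0.1163 -0.0788  0.5621  0.8151] ['img', 'depth', 'camera_matrix', 'position', 'attitude']
```

View pics/top0.png

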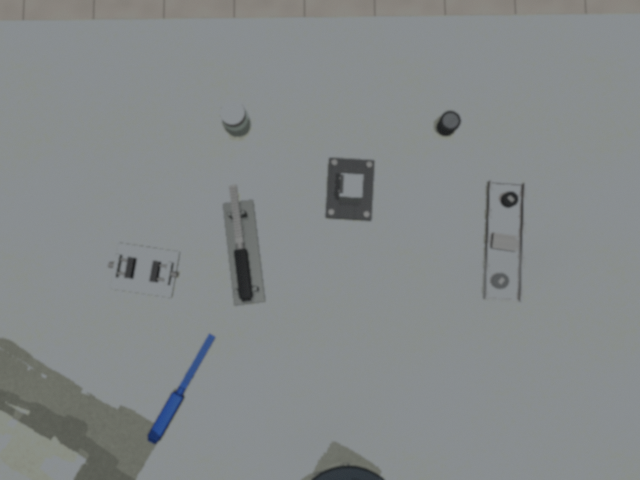

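View pics/scene0.png

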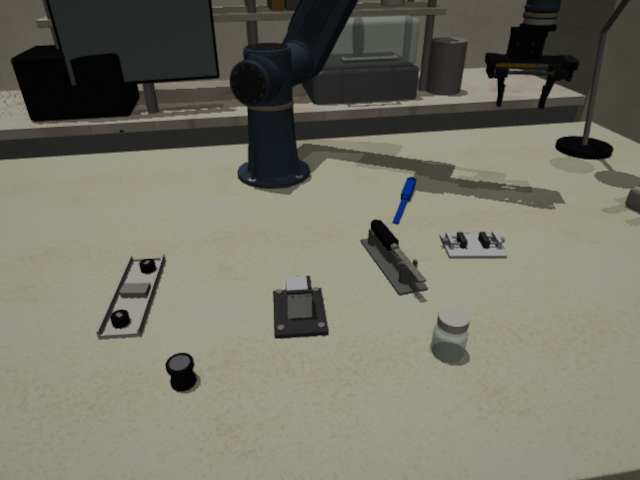

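View pics/wrist0.png

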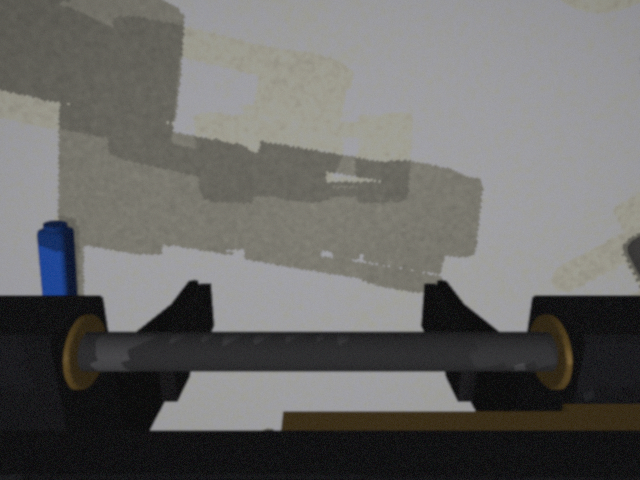

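The top picture shows the tray at right (505,240) with the coupon at (505,242), the block at (350,188), and the real (black-handled) file on the grey rest at (243,245). The blue look-alike is at (180,390), the holder at (144,270), the jar at (234,115) and the loupe at (449,123).

```bash
cat > h.py <<'E'
import numpy as np, cv2
from scipy.spatial.transform import Rotation as R
def load(n): return dict(np.load(n+".npz"))
def proj(c,P):
    P=np.atleast_2d(P); r=R.from_quat(c["attitude"]).as_matrix(); q=(P-c["position"])@r
    K=c["camera_matrix"]; return np.c_[K[0,0]*q[:,0]/-q[:,2]+K[0,2], K[1,1]*(-q[:,1])/-q[:,2]+K[1,2]]
def ray(c,uv):
    uv=np.atleast_2d(uv).astype(float); K=c["camera_matrix"]; 
    d=np.c_[(uv[:,0]-K[0,2])/K[0,0], -(uv[:,1]-K[1,2])/K[1,1], -np.ones(len(uv))]
    return d@R.from_quat(c["attitude"]).as_matrix().T
def atz(c,uv,z):
    d=ray(c,uv); t=(z-c["position"][2])/d[:,2]; return c["position"]+d*t[:,None]
def crop(c,x0,y0,x1,y1,s,fn,gam=1.0):
    im=c["img"][y0:y1,x0:x1,::-1]; im=cv2.resize(im,None,fx=s,fy=s,interpolation=cv2.INTER_CUBIC)
    if gam!=1: im=(255*(im/255.)**gam).astype(np.uint8)
    im=im.copy()
    for x in range((x0+9)//10*10,x1,10):
        cv2.line(im,((x-x0)*s,0),((x-x0)*s,6),(0,0,255),1); cv2.putText(im,str(x),((x-x0)*s,16),0,.35,(0,0,255),1)
    for y in range((y0+9)//10*10,y1,10):
        cv2.line(im,(0,(y-y0)*s),(6,(y-y0)*s),(0,0,255),1); cv2.putText(im,str(y),(8,(y-y0)*s+4),0,.35,(0,0,255),1)
    cv2.imwrite("pics/"+fn,im)
E
python3 - <<'E'
from h import *
t=load("top0")
crop(t,470,170,540,310,4,"c_tray.png"); crop(t,310,145,390,230,7,"c_block.png"); crop(t,210,175,280,315,4,"c_file.png"); crop(t,100,230,190,310,7,"c_hold.png")
a=[cv2.imread("pics/"+f) for f in ("c_tray.png","c_file.png")]
cv2.imwrite("pics/c_tf.png",np.hstack(a))
E
```

```text
(no output)
```

View pics/c_tf.png

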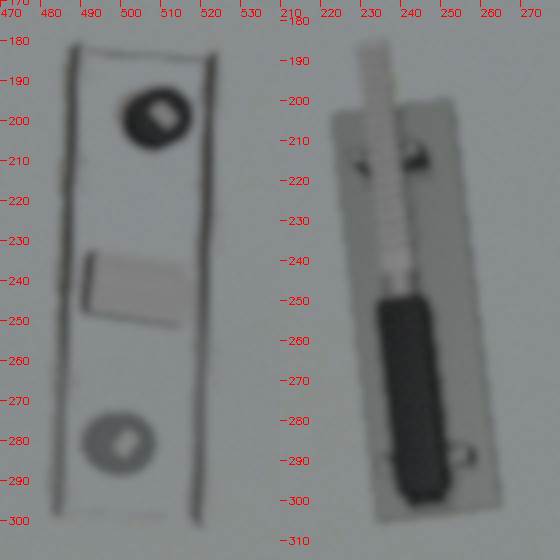

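View pics/c_block.png

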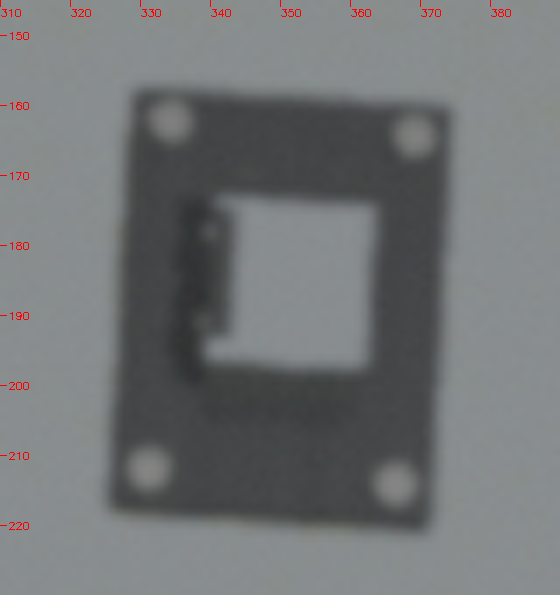

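View pics/c_hold.png

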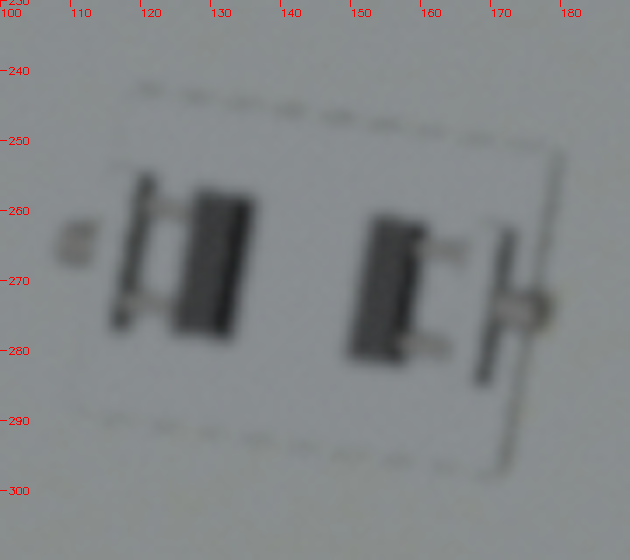

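The tray crop shows the coupon at about (490-516, 233-251), with a dark face on its left end. The block's dark side stop is to the left of the bed, so block +x points up in the image. The file on its rest runs tip (233,185) to handle end (245,299). The holder bars run nearly vertical. I'll get rough poses from this, then refine them with the wrist camera.

```bash
cat >> h.py <<'E'
from scipy.optimize import least_squares
def fit(c,M,uv,p0):
    """M model pts (object frame, m), uv pixels; solve x,y,yaw (z=0)"""
    M=np.array(M,float)/1000.; uv=np.array(uv,float)
    def W(p):
        r=R.from_euler('z',p[2]).as_matrix(); return M@r.T+[p[0],p[1],0]
    s=least_squares(lambda p:(proj(c,W(p))-uv).ravel(),p0)
    res=(proj(c,W(s.x))-uv)
    print("xy mm",np.round(s.x[:2]*1000,1),"yaw deg",round(np.degrees(s.x[2]),2),"rms px",round(float(np.sqrt((res**2).mean())),2)); print(np.round(res,1).tolist())
    return s.x
E
python3 - <<'E'
from h import *
t=load("top0")
print("tray"); fit(t,[[115,35,17],[115,-35,17],[-115,35,17],[-115,-35,17]],[[488,181],[523.5,183.5],[484,299],[519,300.5]],[.4,-.3,0])
print("block"); fit(t,[[60,45,10],[60,-45,10],[-60,45,10],[-60,-45,10]],[[329.3,158],[375,160.5],[325.7,218],[371.5,220.5]],[.5,0,0])
print("rest"); fit(t,[[100,30,6],[100,-30,6],[-100,30,6],[-100,-30,6]],[[223,203.5],[254,200],[235,305],[265.5,301]],[.4,.2,0])
print("holder"); fit(t,[[45,60,8],[45,-60,8],[-45,60,8],[-45,-60,8]],[[118.5,241.5],[180.5,251.5],[110,288.5],[172,298.5]],[.4,.4,0])
print("coupon", atz(t,[503,242],.015), "pucks",atz(t,[[507.5,199],[498.5,281]],.02))
print("jar",atz(t,[234,125],.04),"loupe",atz(t,[448,124],.02))
w=load("wrist0"); T=R.from_quat([0.1809,0.9835,-0.001,-0.0004]).as_matrix()
print("cam in tool",T.T@(w["position"]-[0.222,0.5835,0.2216]), "view axis in tool",T.T@R.from_quat(w["attitude"]).as_matrix()[:,[2,0]]*-1)
print(proj(w,[[0.222,0.5835,0.2216]]))
E
```

```text
tray
xy mm [ 520.6 -308.6] yaw deg -4.66 rms px 0.86
[[-0.3, -0.9], [0.3, -0.9], [-1.0, 0.3], [1.0, 1.4]]
block
xy mm [624.8 -17.5] yaw deg -4.13 rms px 0.3
[[-0.2, -0.4], [0.0, -0.2], [-0.3, 0.1], [0.4, 0.5]]
rest
xy mm [504.9 188.9] yaw deg 6.76 rms px 0.49
[[0.1, -0.4], [-0.2, -0.8], [-0.3, 0.6], [0.4, 0.6]]
holder
xy mm [472.1 378.5] yaw deg -9.49 rms px 0.35
[[0.5, 0.6], [-0.2, 0.1], [-0.0, -0.2], [-0.3, -0.5]]
coupon [[ 0.51751902 -0.30792752  0.015     ]] pucks [[ 0.60002118 -0.31871194  0.02      ]
 [ 0.44291405 -0.29427356  0.02      ]]
jar [[0.74557767 0.20467762 0.04      ]] loupe [[ 0.74963146 -0.20956868  0.02      ]]
cam in tool [ 0.07576896 -0.00040281 -0.16303623] view axis in tool [[-2.78654877e-01 -9.30962571e-05]
 [-1.36957562e-04 -9.99999981e-01]
 [ 9.60391296e-01 -1.69617620e-04]]
[[318.22430558 302.28746174]]
```

```bash
cat >> h.py <<'E'
from rig import robot, optics
def down(h):  # tool pointing down, tool y at heading h deg
    a=np.radians(h); y=np.array([np.cos(a),np.sin(a),0]); z=np.array([0,0,-1.]); return np.c_[np.cross(y,z),y,z]
def st():
    o=robot.get_obs(); T=R.from_quat(o["tool_rot"]).as_matrix(); p=np.array(o["position"])
    print("t",round(o["time"],2),"pos",np.round(p*1000,1),"yhead",round(np.degrees(np.arctan2(T[1,1],T[0,1])),2),"z",np.round(T[:,2],4),"F",np.round(o["ft_force"],2),"grip",round(o["grip_width"]*1000,1),"q",np.round(o["q"],2))
    return p,T
def go(target,h=None,T1=None):
    p,T=st()
    if T1 is None and h is not None: T1=down(h)
    if T1 is not None:
        rv=R.from_matrix(T.T@T1).as_rotvec(); print("turn",np.round(rv,4)); T=T1
    print("then shift mm",np.round(T.T@(np.array(target)-p)*1000,1))
def snap(n,fn=None):
    c=optics.camera(n)
    if fn: np.savez(fn+".npz",**c); cv2.imwrite(f"pics/{fn}.png",c["img"][:,:,::-1])
    return c
E
python3 -c "
from h import *
go([.462,.378,.16],80.5)"
```

```text
t 0.15 pos [222.1 583.6 221.8] yhead 69.16 z [-9.0e-04 -1.4e-03 -1.0e+00] F [-0.5  -0.68 -0.77] grip 86.5 q [ 1.03  0.53  1.43  0.    1.18 -0.18]
turn [-0.0016 -0.0005 -0.198 ]
then shift mm [-270.6 -163.2   61.8]
```

```bash
python3 -m inch '[{"az":-0.1,"dz":15},{"az":-0.098,"dz":15},{"dx":-45,"dy":-27,"dz":6},{"dx":-45,"dy":-27,"dz":6},{"dx":-45,"dy":-27,"dz":5},{"dx":-45,"dy":-27,"dz":5},{"dx":-45,"dy":-27,"dz":5},{"dx":-45,"dy":-27,"dz":5}]' && python3 -m inch '[{"dx":0}]' && python3 - <<'E'
from h import *
st(); snap("wrist","w_hold")
go([.495,.189,.17],96.8)
E
```

```text
invalid input
```

```bash
python3 -m inch '[{"ax":0,"ay":0,"az":-0.1,"dx":0,"dy":0,"dz":15,"gripper":100}]'; echo rc $?; python3 -m inch --help | head -30
```

```text
time: 0.25
position: [0.223, 0.5853, 0.209]
tool_rot: [0.13, 0.991, 0.002, 0.001]
ft_force: [-0.1, 0.2, -0.7]
grip_width: 0.0869
rc 0invalid input: not JSON, or not a number
```

```bash
python3 -m inch '[{"ax":0,"ay":0,"az":-0.098,"dx":0,"dy":0,"dz":15,"gripper":100},{"ax":0,"ay":0,"az":0,"dx":-45,"dy":-27,"dz":6,"gripper":100},{"ax":0,"ay":0,"az":0,"dx":-45,"dy":-27,"dz":6,"gripper":100},{"ax":0,"ay":0,"az":0,"dx":-41,"dy":-27,"dz":6,"gripper":100},{"ax":0,"ay":0,"az":0,"dx":-41,"dy":-27,"dz":6,"gripper":100},{"ax":0,"ay":0,"az":0,"dx":-41,"dy":-27,"dz":6,"gripper":100},{"ax":0,"ay":0,"az":0,"dx":-45,"dy":-27,"dz":6,"gripper":100},{"ax":0,"ay":0,"az":0,"dx":-13,"dy":-1,"dz":0,"gripper":100}]' && python3 -m inch '[{"ax":0,"ay":0,"az":0,"dx":0,"dy":0,"dz":0,"gripper":100}]' && python3 - <<'E'
from h import *
st(); snap("wrist","w_hold")
go([.495,.189,.17],96.8)
E
```

```text
time: 1.05
position: [0.4596, 0.3801, 0.1565]
tool_rot: [0.085, 0.996, -0.001, -0.0]
ft_force: [-0.0, 0.9, 0.0]
grip_width: 0.0869
time: 1.15
position: [0.4586, 0.3831, 0.1573]
tool_rot: [0.085, 0.996, 0.0, 0.0]
ft_force: [0.5, -0.3, -0.6]
grip_width: 0.0871
t 1.15 pos [458.6 383.1 157.3] yhead 80.27 z [ 6.e-04  6.e-04 -1.e+00] F [ 0.47 -0.25 -0.56] grip 87.1 q [ 0.51  0.57  1.57  0.    1.   -0.89]
t 1.2 pos [456.6 384.  157.3] yhead 80.39 z [-8.e-04  4.e-04 -1.e+00] F [ 0.2   0.31 -0.88] grip 86.9 q [ 0.51  0.57  1.57  0.    1.   -0.89]
turn [ 0.0004 -0.0008 -0.2864]
then shift mm [ -15.  -198.1  -12.7]
```

View pics/w_hold.png

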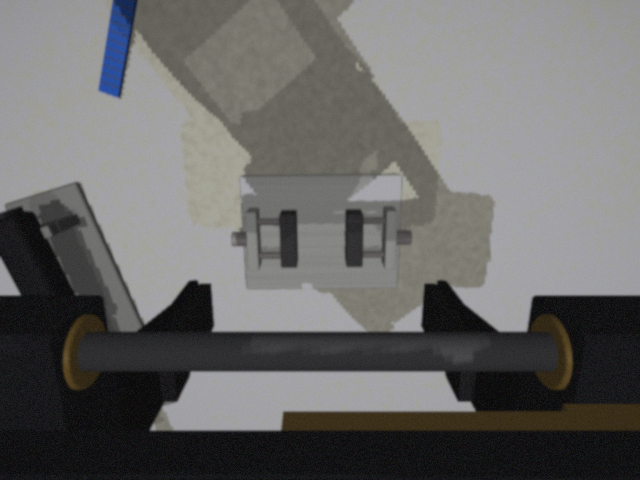

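The wrist view shows the holder squarely at about (320,235): plate corners (242,175), (402,175), (246,288), (399,288), bars at x≈289 and 354. I'll check whether the pose reading settles.

```bash
for i in 1 2 3; do python3 -m inch '[{"ax":0,"ay":0,"az":0,"dx":0,"dy":0,"dz":0,"gripper":100}]' | grep -E "position|rot"; done;  python3 - <<'E'
from h import *
for i in range(3): st(); c=snap("wrist","w_hold2"); print(c["position"])
crop(c,225,155,425,305,4,"c_hold2.png",.8)
E
```

```text
position: [0.4548, 0.3849, 0.1574]
tool_rot: [0.082, 0.997, -0.0, -0.001]
position: [0.4546, 0.3852, 0.1576]
tool_rot: [0.082, 0.997, -0.0, -0.0]
position: [0.4549, 0.3851, 0.1577]
tool_rot: [0.082, 0.997, -0.0, -0.0]
t 1.5 pos [454.9 385.1 157.7] yhead 80.64 z [-3.e-04 -0.e+00 -1.e+00] F [-0.15 -0.11  0.28] grip 87.0 q [ 0.52  0.57  1.57  0.    1.   -0.89]
[0.38001438 0.39693823 0.32067337]
t 1.55 pos [455.1 385.  157.7] yhead 80.62 z [-1.e-04  1.e-04 -1.e+00] F [-0.63  0.34 -0.29] grip 87.1 q [ 0.51  0.57  1.57  0.    1.   -0.89]
[0.38023777 0.3968277  0.32067279]
t 1.6 pos [455.4 384.9 157.7] yhead 80.61 z [-0.  0. -1.] F [ 0.14 -0.48  0.43] grip 87.2 q [ 0.51  0.57  1.57  0.    1.   -0.89]
[0.38046981 0.39669849 0.32065873]
```

View pics/c_hold2.png

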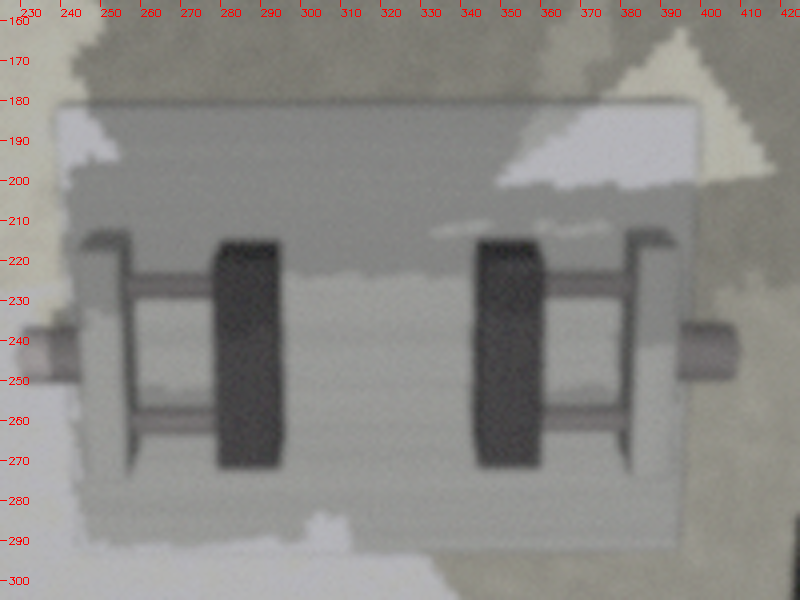

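```bash
python3 - <<'E'
from h import *
c=load("w_hold2")
p=fit(c,[[-45,-60,8],[-45,60,8],[45,60,8],[45,-60,8]],[[240,180.5],[398.5,180.5],[395.5,291.5],[244.5,291.5]],[.47,.378,-.17])
fit(c,[[-45,-60,8],[-45,60,8],[45,60,8],[45,-60,8],[20,-18,26],[20,18,26]],[[240,180.5],[398.5,180.5],[395.5,291.5],[244.5,291.5],[294.5,271],[344.5,271]],p)
# depth check of plate
u=320;v=285; d=c["depth"][v-2:v+3,u-2:u+3]; r=ray(c,[[u,v]])[0]; print(c["position"]+r*np.median(d))
go([.495,.189,.17],96.8)
E
```

```text
xy mm [471.5 383.4] yaw deg -9.22 rms px 1.49
[[-2.2, -0.7], [2.7, -1.2], [-0.1, 1.1], [-0.5, 1.5]]
xy mm [471.4 383.4] yaw deg -9.24 rms px 1.24
[[-2.3, -0.8], [2.7, -1.3], [-0.2, 1.0], [-0.6, 1.4], [0.7, 0.3], [-0.4, 0.1]]
[0.50909221 0.37757411 0.00887209]
t 1.65 pos [455.6 384.7 157.7] yhead 80.58 z [ 1.e-04  1.e-04 -1.e+00] F [ 0.43 -0.07  0.32] grip 86.7 q [ 0.51  0.57  1.57  0.    1.   -0.89]
turn [ 1.00e-04  1.00e-04 -2.83e-01]
then shift mm [ -15.9 -199.   -12.3]
```

```bash
python3 -m inch '[{"ax":0,"ay":0,"az":-0.14,"dx":0,"dy":-20,"dz":-3,"gripper":100},{"ax":0,"ay":0,"az":-0.143,"dx":0,"dy":-20,"dz":-3,"gripper":100},{"ax":0,"ay":0,"az":0,"dx":-16,"dy":-35,"dz":-3,"gripper":100},{"ax":0,"ay":0,"az":0,"dx":-16,"dy":-35,"dz":-3,"gripper":100},{"ax":0,"ay":0,"az":0,"dx":-16,"dy":-35,"dz":0,"gripper":100},{"ax":0,"ay":0,"az":0,"dx":-12,"dy":-35,"dz":0,"gripper":100},{"ax":0,"ay":0,"az":0,"dx":0,"dy":-15,"dz":0,"gripper":100},{"ax":0,"ay":0,"az":0,"dx":0,"dy":0,"dz":0,"gripper":100}]' && python3 -m inch '[{"ax":0,"ay":0,"az":0,"dx":0,"dy":0,"dz":0,"gripper":100},{"ax":0,"ay":0,"az":0,"dx":0,"dy":0,"dz":0,"gripper":100},{"ax":0,"ay":0,"az":0,"dx":0,"dy":0,"dz":0,"gripper":100}]' && python3 - <<'E'
from h import *
st(); snap("wrist","w_rest")
E
```

```text
time: 2.45
position: [0.5302, 0.1959, 0.1694]
tool_rot: [-0.057, 0.998, -0.0, -0.0]
ft_force: [-0.2, 0.1, -0.1]
grip_width: 0.0873
time: 2.75
position: [0.5295, 0.1988, 0.1695]
tool_rot: [-0.06, 0.998, 0.0, -0.0]
ft_force: [0.6, 0.1, 0.0]
grip_width: 0.0871
t 2.75 pos [529.5 198.8 169.5] yhead 96.83 z [-3.e-04  3.e-04 -1.e+00] F [0.59 0.1  0.05] grip 87.1 q [ 0.16  0.52  1.64  0.    0.99 -1.53]
```

View pics/w_rest.png

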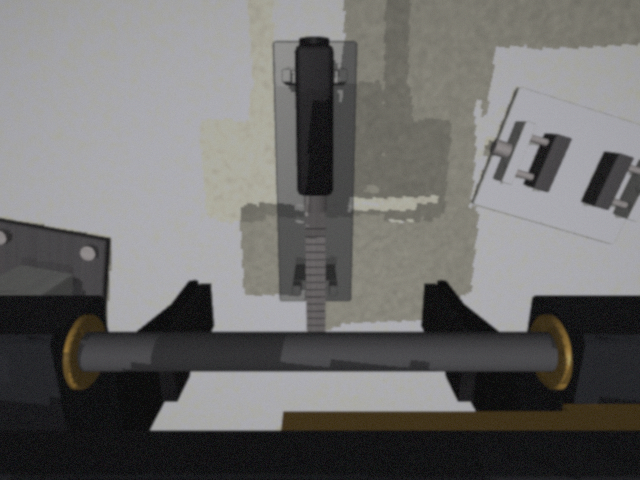

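The wrist view shows the black-handled file on the grey rest: handle (296-333, 38-195), blade centre ~(316,250). The block corner is at (108,240) and the holder at right. The blue one isn't in this view.

```bash
python3 - <<'E'
from h import *
c=load("w_rest")
crop(c,260,25,370,180,5,"a1.png",.7); crop(c,260,170,370,310,5,"a2.png",.7)
cv2.imwrite("pics/c_rest.png",np.vstack([np.hstack([cv2.imread("pics/a1.png")[:700],cv2.imread("pics/a2.png")[:700]])])[:600,:800]) if 0 else None
a=cv2.imread("pics/a1.png"); b=cv2.imread("pics/a2.png"); h=min(len(a),len(b)); cv2.imwrite("pics/c_rest.png",cv2.resize(np.hstack([cv2.resize(a,(393,554)),cv2.resize(b,(393,500)) if 0 else cv2.resize(b,(393,554))]),(786,554)))
fit(c,[[-100,-30,6],[-100,30,6],[100,-30,6],[100,30,6]],[[274,42],[357,42],[280,299],[351,299]],[.5,.19,.1])
E
```

```text
xy mm [504.8 193.8] yaw deg 6.78 rms px 1.67
[[-1.2, -1.8], [1.2, -1.7], [-0.5, 2.5], [0.5, 2.6]]
```

View pics/c_rest.png

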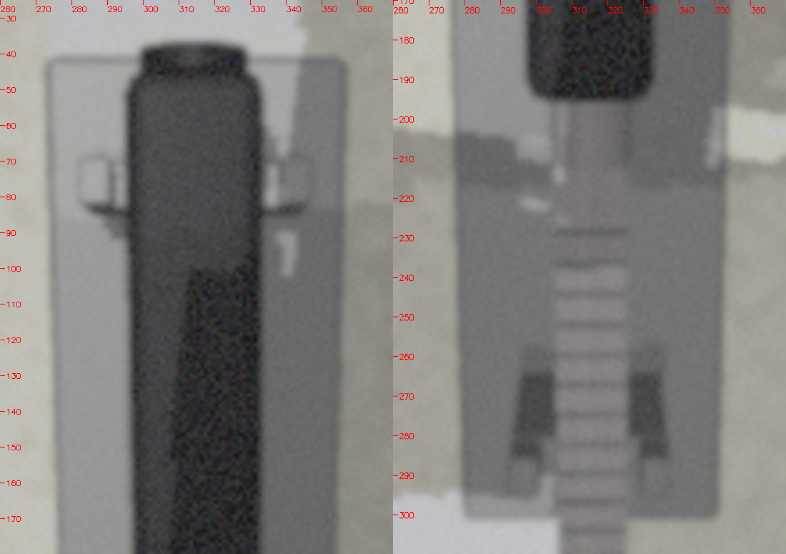

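```bash
python3 -c "
from h import *
go([.655,-.015,.17],85.9)"
```

```text
t 2.8 pos [529.6 198.7 169.5] yhead 96.83 z [-1.e-04  2.e-04 -1.e+00] F [ 0.62 -0.29 -0.47] grip 87.2 q [ 0.16  0.52  1.64  0.    0.99 -1.53]
turn [ 2.000e-04 -1.000e-04  1.908e-01]
then shift mm [-140.3 -204.2   -0.5]
```

```bash
python3 -m inch '[{"ax":0,"ay":0,"az":0.095,"dx":0,"dy":-10,"dz":0,"gripper":100},{"ax":0,"ay":0,"az":0.096,"dx":0,"dy":-20,"dz":0,"gripper":100},{"ax":0,"ay":0,"az":0,"dx":-27,"dy":-35,"dz":0,"gripper":100},{"ax":0,"ay":0,"az":0,"dx":-27,"dy":-35,"dz":0,"gripper":100},{"ax":0,"ay":0,"az":0,"dx":-27,"dy":-35,"dz":0,"gripper":100},{"ax":0,"ay":0,"az":0,"dx":-27,"dy":-35,"dz":0,"gripper":100},{"ax":0,"ay":0,"az":0,"dx":-27,"dy":-30,"dz":0,"gripper":100},{"ax":0,"ay":0,"az":0,"dx":0,"dy":0,"dz":0,"gripper":100}]' && python3 -m inch '[{"ax":0,"ay":0,"az":0,"dx":0,"dy":0,"dz":0,"gripper":100},{"ax":0,"ay":0,"az":0,"dx":0,"dy":0,"dz":0,"gripper":100},{"ax":0,"ay":0,"az":0,"dx":0,"dy":0,"dz":0,"gripper":100}]' && python3 - <<'E'
from h import *
st(); c=snap("wrist","w_blk")
crop(c,220,100,420,300,4,"c_blk.png",.7)
go([.52,-.34,.16],-4.7)
E
```

```text
time: 3.6
position: [0.658, -0.0164, 0.1697]
tool_rot: [0.039, 0.999, -0.001, 0.003]
ft_force: [-0.5, 0.3, 0.1]
grip_width: 0.0872
time: 3.9
position: [0.6529, -0.0102, 0.1694]
tool_rot: [0.036, 0.999, 0.0, -0.001]
ft_force: [-0.7, -0.7, 0.5]
grip_width: 0.087
t 3.9 pos [652.9 -10.2 169.4] yhead 85.89 z [-1.3e-03  5.0e-04 -1.0e+00] F [-0.67 -0.71  0.53] grip 87.0 q [-0.19  0.62  1.41  0.    1.11 -1.69]
t 3.95 pos [653.1 -10.3 169.6] yhead 85.89 z [-9.e-04  3.e-04 -1.e+00] F [-0.03 -0.04  0.55] grip 87.3 q [-0.19  0.62  1.41  0.    1.11 -1.69]
turn [-5.000e-04 -9.000e-04  1.581e+00]
then shift mm [-339.5 -105.6    9.6]
```

View pics/w_blk.png

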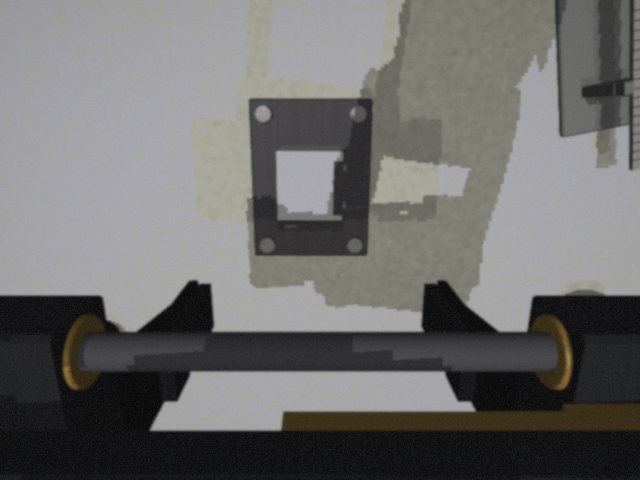

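View pics/c_blk.png

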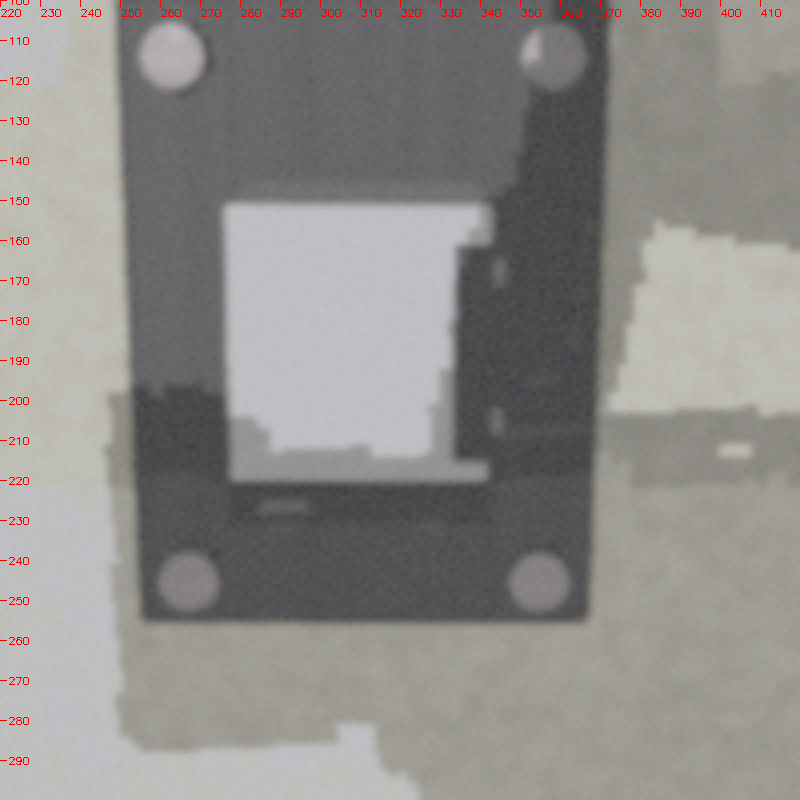

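```bash
python3 - <<'E'
from h import *
c=load("w_blk")
M=[[-60,-45,10],[-60,45,10],[60,-45,10],[60,45,10]];U=[[249.5,98.5],[371.5,98.5],[255.5,255],[367,255]]
p=fit(c,M,U,[.62,-.017,-.07])
M2=[[-23,-21,63],[-23,21,63],[21,-21,63]];U2=[[275.5,150.5],[342.5,150.5],[277.5,220.5]]
fit(c,M+M2,U+U2,p); fit(c,M2,U2,p)
E
```

```text
xy mm [626.  -13.7] yaw deg -4.08 rms px 1.07
[[-1.6, -0.7], [1.6, -0.8], [-0.7, 1.0], [0.7, 1.0]]
xy mm [624.1 -13.7] yaw deg -4.14 rms px 2.14
[[-1.8, -3.6], [1.6, -3.6], [-1.1, -1.3], [0.5, -1.3], [0.1, 3.4], [0.6, 3.4], [-0.1, 2.0]]
xy mm [622.1 -13.6] yaw deg -3.68 rms px 0.39
[[-0.3, 0.6], [0.3, 0.0], [0.0, -0.6]]
```

```bash
cat >> h.py <<'E'
def blend(target,h1,n):
    """per-row shifts for n rows turning evenly to heading h1 (tool down)"""
    p,T=st(); h0=np.degrees(np.arctan2(T[1,1],T[0,1])); d=(np.array(target)-p)*1000/n
    dh=(h1-h0)/n; print("az per row",round(-np.radians(dh),4))
    for k in range(n): print(np.round(down(h0+k*dh).T@d,0).astype(int).tolist(),end=" ")
    print()
E
python3 -c "
from h import *
blend([.52,-.34,.16],-4.7,11)"
```

```text
t 3.95 pos [653.1 -10.3 169.6] yhead 85.89 z [-9.e-04  3.e-04 -1.e+00] F [-0.03 -0.04  0.55] grip 87.3 q [-0.19  0.62  1.41  0.    1.11 -1.69]
az per row 0.1437
[10, -31, 1] [5, -32, 1] [1, -32, 1] [-4, -32, 1] [-8, -31, 1] [-13, -30, 1] [-17, -28, 1] [-21, -25, 1] [-24, -22, 1] [-27, -18, 1] [-29, -14, 1]
```

```bash
python3 -m inch '[{"ax":0,"ay":0,"az":0.1437,"dx":10,"dy":-31,"dz":1,"gripper":80},{"ax":0,"ay":0,"az":0.1437,"dx":5,"dy":-32,"dz":1,"gripper":80},{"ax":0,"ay":0,"az":0.1437,"dx":1,"dy":-32,"dz":1,"gripper":80},{"ax":0,"ay":0,"az":0.1437,"dx":-4,"dy":-32,"dz":1,"gripper":80},{"ax":0,"ay":0,"az":0.1437,"dx":-8,"dy":-31,"dz":1,"gripper":80},{"ax":0,"ay":0,"az":0.1437,"dx":-13,"dy":-30,"dz":1,"gripper":80},{"ax":0,"ay":0,"az":0.1437,"dx":-17,"dy":-28,"dz":1,"gripper":80},{"ax":0,"ay":0,"az":0.1437,"dx":-21,"dy":-25,"dz":1,"gripper":80}]' && python3 -m inch '[{"ax":0,"ay":0,"az":0.1437,"dx":-24,"dy":-22,"dz":1,"gripper":80},{"ax":0,"ay":0,"az":0.1437,"dx":-27,"dy":-18,"dz":1,"gripper":80},{"ax":0,"ay":0,"az":0.1437,"dx":-29,"dy":-14,"dz":1,"gripper":80},{"ax":0,"ay":0,"az":0,"dx":0,"dy":0,"dz":0,"gripper":80},{"ax":0,"ay":0,"az":0,"dx":0,"dy":0,"dz":0,"gripper":80},{"ax":0,"ay":0,"az":0,"dx":0,"dy":0,"dz":0,"gripper":80},{"ax":0,"ay":0,"az":0,"dx":0,"dy":0,"dz":0,"gripper":80}]' && python3 - <<'E'
from h import *
st(); c=snap("wrist","w_tray")
crop(c,220,130,420,280,4,"c_tray2.png",.8)
E
```

```text
time: 4.75
position: [0.5559, -0.2523, 0.1618]
tool_rot: [0.576, 0.817, 0.0, 0.0]
ft_force: [-0.2, 0.3, 0.1]
grip_width: 0.0695
time: 5.45
position: [0.5201, -0.3406, 0.1586]
tool_rot: [0.735, 0.678, 0.0, -0.0]
ft_force: [-0.6, 0.5, -0.4]
grip_width: 0.0696
t 5.45 pos [ 520.1 -340.6  158.6] yhead -4.65 z [-2.e-04  5.e-04 -1.e+00] F [-0.61  0.54 -0.38] grip 69.6 q [-0.76  0.6   1.5   0.    1.04 -0.68]
```

View pics/w_tray.png

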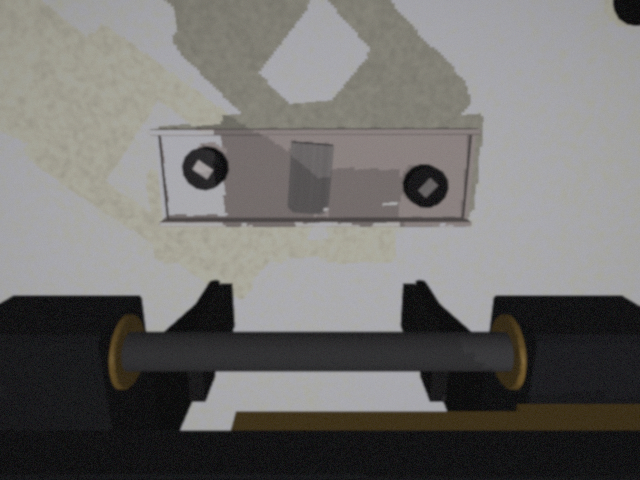

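View pics/c_tray2.png

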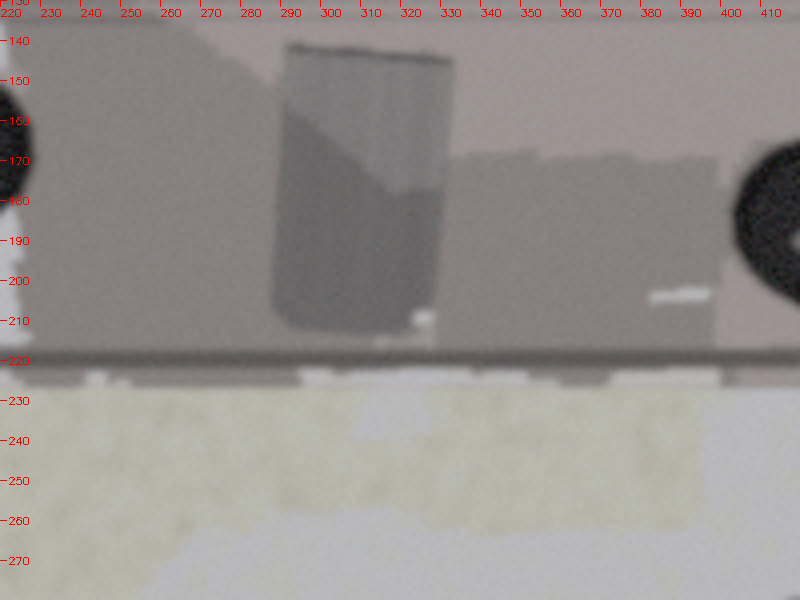

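The wrist view has the coupon at about (288-333, 143-213). The sawn end is at the top (dark face, row 143) and the clipped end at the bottom (row 213), so coupon +x points up in the image, towards world +y. The pucks are at (205,168) and (426,186). Top and wrist measurements disagree by about 5 mm in y, so I'll run a small joint adjustment with priors on the camera calibrations.

```bash
cat > ba.py <<'E'
from h import *
V={n:load(n) for n in ["top0","w_hold2","w_rest","w_blk","w_tray"]}
HP=[[-45,-60,8],[-45,60,8],[45,60,8],[45,-60,8]]
RP=[[-100,-30,6],[-100,30,6],[100,-30,6],[100,30,6]]
BP=[[-60,-45,10],[-60,45,10],[60,-45,10],[60,45,10]]
obs=[("w_hold2","holder",HP+[[20,-18,26],[20,18,26]],[[240,181.5],[398.5,181.5],[395.5,291.5],[244.5,291.5],[294.5,271],[344.5,271]]),
("w_rest","rest",RP,[[273,41.5],[357,41.5],[279.5,300.5],[351.5,300.5]]),
("w_blk","block",BP+[[-23,-21,63],[-23,21,63]],[[249.5,98.5],[371.5,98.5],[255.5,255],[367,255],[275.5,150.5],[342.5,150.5]]),
("w_tray","coupon",[[25,15,15],[25,-15,15],[-21,15,15],[-25,11,15]],[[291,144],[333,146.5],[288,206.5],[293,212.5]]),
("w_tray","pa",[[0,0,12]],[[426,186]]),("w_tray","pb",[[0,0,12]],[[205,168]]),
("top0","pa",[[0,0,12]],[[507.5,199]]),("top0","pb",[[0,0,12]],[[499,281]]),
("top0","coupon",[[0,0,15]],[[503,242.3]]),
("top0","holder",[HP[3],HP[2],HP[0],HP[1]],[[180.5-0,251.5],[118.5,241.5],[172,298.5],[110,288.5]]),
("top0","rest",[RP[3],RP[2],RP[1],RP[0]],[[223,203.5],[254,200],[235,305],[265.5,301]]),
("top0","block",[BP[3],BP[2],BP[1],BP[0]],[[329.3,158],[375,160.5],[325.7,218],[371.5,220.5]])]
names=["holder","rest","block","coupon","pa","pb"]
x0=np.r_[np.zeros(12),[.471,.381,-.16],[.505,.19,.12],[.625,-.015,-.07],[.517,-.308,1.48],[.6,-.317,0],[.443,-.294,0]]
def cam(c,o):
    c=dict(c); r=R.from_quat(c["attitude"]); c["position"]=c["position"]+r.apply(o[:3]); c["attitude"]=(r*R.from_rotvec(o[3:])).as_quat(); return c
def f(x,per=False):
    out=[]
    for v,n,M,U in obs:
        o=x[:6] if v!="top0" else x[6:12]; c=cam(V[v],o); p=x[12+3*names.index(n):][:3]
        W=np.array(M,float)/1000@R.from_euler('z',p[2]).as_matrix().T+[p[0],p[1],0]
        r=(proj(c,W)-np.array(U))
        if per: print(v,n,np.round(r,1).tolist())
        out.append(r.ravel()/(.8))
    out.append(x[[0,1,2,6,7,8]]/.002); out.append(x[[3,4,5,9,10,11]]/.006); out.append((x[[26,29]]-0)/1)
    return np.concatenate(out)
s=least_squares(f,x0); x=s.x; f(x,True)
C=np.linalg.pinv(s.jac.T@s.jac); sd=np.sqrt(np.diag(C))
print("wrist off mm",np.round(x[:3]*1000,1),"deg",np.round(np.degrees(x[3:6]),2)); print("top off",np.round(x[6:9]*1000,1),np.round(np.degrees(x[9:12]),2))
for i,n in enumerate(names):
    a=12+3*i; print(n,np.round(x[a:a+2]*1000,1),round(np.degrees(x[a+2]),2),"sd",np.round(sd[a:a+2]*1000,1))
np.save("ba.npy",x)
E
python3 ba.py
```

```text
w_hold2 holder [[-1.1, -0.9], [1.5, -1.3], [-0.9, 1.3], [0.1, 1.4], [0.8, -0.0], [-0.8, -0.1]]
w_rest rest [[0.2, 0.2], [-0.1, 0.1], [0.2, -0.3], [-0.2, -0.2]]
w_blk block [[-0.6, -1.8], [0.6, -1.9], [-0.3, -1.4], [0.2, -1.4], [0.4, 2.8], [-0.2, 2.8]]
w_tray coupon [[0.0, -0.4], [-0.1, -0.1], [-0.1, 0.3], [0.0, -0.1]]
w_tray pa [[-0.2, -0.0]]
w_tray pb [[0.2, 0.4]]
top0 pa [[0.1, -0.6]]
top0 pb [[-1.2, 0.6]]
top0 coupon [[1.0, -0.4]]
top0 holder [[-0.5, -0.1], [0.3, 0.6], [-0.3, -0.7], [-0.0, -0.1]]
top0 rest [[0.2, -0.3], [-0.3, -0.7], [-0.2, 0.6], [0.5, 0.5]]
top0 block [[-0.1, -0.3], [0.2, -0.0], [-0.1, 0.3], [0.5, 0.6]]
wrist off mm [-1.2 -4.1  4.1] deg [1.03 0.28 0.02]
top off [-0.2 -0.4  1.3] [-0.13  0.07 -0.01]
holder [469.5 380.8] -9.28 sd [0.9 0.9]
rest [502.1 190.5] 6.81 sd [1.  0.9]
block [621.8 -16.3] -4.12 sd [0.9 0.9]
coupon [ 515.  -308.5] 81.52 sd [0.9 0.9]
pa [ 599.9 -320.4] 0.0 sd [1.  1.1]
pb [ 439.2 -294.3] 0.0 sd [1. 1.]
```

```bash
python3 -c "
from h import *
go([.515,-.3085,.030],-8.5)"
```

```text
t 5.5 pos [ 520.1 -340.8  158.6] yhead -4.65 z [-1.e-04  3.e-04 -1.e+00] F [0.2  0.16 0.17] grip 69.8 q [-0.76  0.6   1.5   0.    1.04 -0.68]
turn [-0.0001 -0.0003  0.0671]
then shift mm [ 31.2  -9.8 128.6]
```

```bash
python3 -m inch '[{"ax":0,"ay":0,"az":0.067,"dx":0,"dy":0,"dz":10,"gripper":66},{"ax":0,"ay":0,"az":0,"dx":10,"dy":-3,"dz":25,"gripper":66},{"ax":0,"ay":0,"az":0,"dx":11,"dy":-4,"dz":30,"gripper":66},{"ax":0,"ay":0,"az":0,"dx":10,"dy":-3,"dz":30,"gripper":66},{"ax":0,"ay":0,"az":0,"dx":0,"dy":0,"dz":23,"gripper":66},{"ax":0,"ay":0,"az":0,"dx":0,"dy":0,"dz":10,"gripper":66},{"ax":0,"ay":0,"az":0,"dx":0,"dy":0,"dz":0,"gripper":66},{"ax":0,"ay":0,"az":0,"dx":0,"dy":0,"dz":0,"gripper":66}]' && python3 - <<'E'
from h import *
st(); c=snap("wrist","w_g1")
E
```

```text
time: 6.3
position: [0.5152, -0.3106, 0.0313]
tool_rot: [0.758, 0.652, 0.0, 0.001]
ft_force: [0.2, 0.2, 0.2]
grip_width: 0.0572
t 6.3 pos [ 515.2 -310.6   31.3] yhead -8.61 z [ 0.0013 -0.0012 -1.    ] F [0.2  0.23 0.24] grip 57.2 q [-0.73  0.76  1.63 -0.    0.75 -0.58]
```

View pics/w_g1.png

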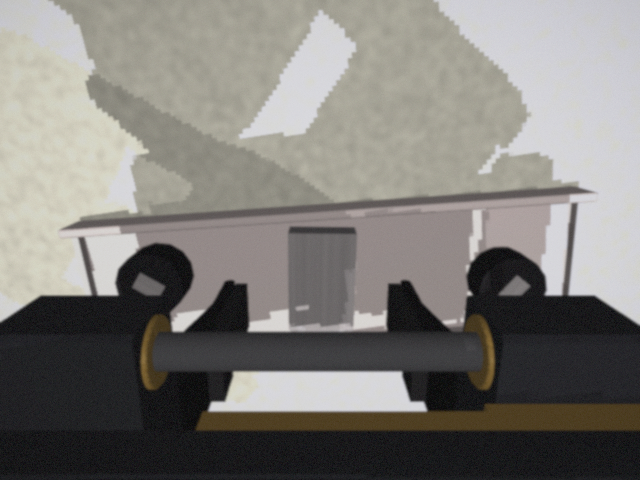

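The coupon sits between the fingers, at columns 289-355 with its centre at 322 (finger centre is about 318). I'll correct by 2 mm and go down.

```bash
python3 -m inch '[{"ax":0,"ay":0,"az":0,"dx":2,"dy":2,"dz":6,"gripper":66},{"ax":0,"ay":0,"az":0,"dx":0,"dy":0,"dz":9,"gripper":66},{"ax":0,"ay":0,"az":0,"dx":0,"dy":0,"dz":7,"gripper":66},{"ax":0,"ay":0,"az":0,"dx":0,"dy":0,"dz":0,"gripper":66}]' && python3 -m inch '[{"ax":0,"ay":0,"az":0,"dx":0,"dy":0,"dz":0,"gripper":30},{"ax":0,"ay":0,"az":0,"dx":0,"dy":0,"dz":0,"gripper":25},{"ax":0,"ay":0,"az":0,"dx":0,"dy":0,"dz":0,"gripper":25},{"ax":0,"ay":0,"az":0,"dx":0,"dy":0,"dz":0,"gripper":25},{"ax":0,"ay":0,"az":0,"dx":0,"dy":0,"dz":0,"gripper":25}]' 25 && python3 -c "
from h import *
st()"
```

```text
time: 6.75
position: [0.5158, -0.3078, 0.0073]
tool_rot: [0.758, 0.652, -0.0, -0.001]
ft_force: [-0.2, 0.1, -1.1]
grip_width: 0.0575
time: 7.25
position: [0.5168, -0.3086, 0.0088]
tool_rot: [0.758, 0.652, 0.0, 0.0]
ft_force: [0.4, -0.7, -0.1]
grip_width: 0.0292
t 7.25 pos [ 516.8 -308.6    8.8] yhead -8.63 z [ 4.e-04 -4.e-04 -1.e+00] F [ 0.4  -0.7  -0.11] grip 29.2 q [-0.72  0.8   1.63  0.    0.71 -0.57]
```

```bash
python3 -m inch '[{"ax":0,"ay":0,"az":0,"dx":0,"dy":0,"dz":-5,"gripper":25},{"ax":0,"ay":0,"az":0,"dx":0,"dy":0,"dz":-20,"gripper":25},{"ax":0,"ay":0,"az":0,"dx":0,"dy":0,"dz":-40,"gripper":25},{"ax":0,"ay":0,"az":0,"dx":0,"dy":0,"dz":-40,"gripper":25}]' && python3 -c "
from h import *
blend([.6095,-.0204,.112],85.9,11)"
```

```text
time: 7.65
position: [0.5158, -0.3078, 0.1139]
tool_rot: [0.758, 0.652, -0.0, -0.001]
ft_force: [0.5, 0.7, -0.9]
grip_width: 0.0296
t 7.65 pos [ 515.8 -307.8  113.9] yhead -8.64 z [-0.0021  0.0019 -1.    ] F [ 0.52  0.72 -0.94] grip 29.6 q [-0.72  0.64  1.59 -0.    0.92 -0.57]
az per row -0.15
[27, 4, 0] [26, 8, 0] [25, 12, 0] [22, 16, 0] [20, 19, 0] [17, 22, 0] [13, 24, 0] [10, 26, 0] [6, 27, 0] [2, 27, 0] [-3, 27, 0]
```

```bash
python3 -m inch '[{"ax":0,"ay":0,"az":-0.149,"dx":27,"dy":4,"dz":0,"gripper":25},{"ax":0,"ay":0,"az":-0.149,"dx":26,"dy":8,"dz":0,"gripper":25},{"ax":0,"ay":0,"az":-0.149,"dx":25,"dy":12,"dz":0,"gripper":25},{"ax":0,"ay":0,"az":-0.149,"dx":22,"dy":16,"dz":0,"gripper":25},{"ax":0,"ay":0,"az":-0.149,"dx":20,"dy":19,"dz":0,"gripper":25},{"ax":0,"ay":0,"az":-0.149,"dx":17,"dy":22,"dz":0,"gripper":25},{"ax":0,"ay":0,"az":-0.149,"dx":13,"dy":24,"dz":0,"gripper":25},{"ax":0,"ay":0,"az":-0.149,"dx":10,"dy":26,"dz":0,"gripper":25}]' && python3 -m inch '[{"ax":0,"ay":0,"az":-0.149,"dx":6,"dy":27,"dz":0,"gripper":25},{"ax":0,"ay":0,"az":-0.149,"dx":2,"dy":27,"dz":0,"gripper":25},{"ax":0,"ay":0,"az":-0.149,"dx":-3,"dy":27,"dz":0,"gripper":25},{"ax":0,"ay":0,"az":-0.011,"dx":0,"dy":0,"dz":0,"gripper":25},{"ax":0,"ay":0,"az":0,"dx":0,"dy":0,"dz":0,"gripper":25},{"ax":0,"ay":0,"az":0,"dx":0,"dy":0,"dz":0,"gripper":25},{"ax":0,"ay":0,"az":0,"dx":0,"dy":0,"dz":0,"gripper":25}]' && python3 - <<'E'
from h import *
st(); c=snap("wrist","w_g2"); snap("scene","s_g2"); s=load("s_g2")
crop(s,240,230,380,340,5,"c_s2.png")
E
```

```text
time: 8.45
position: [0.5844, -0.0981, 0.1137]
tool_rot: [0.259, 0.966, -0.0, -0.0]
ft_force: [0.2, -0.1, -1.3]
grip_width: 0.0295
time: 9.15
position: [0.6098, -0.0225, 0.1135]
tool_rot: [0.037, 0.999, -0.0, -0.0]
ft_force: [0.6, -0.2, -0.5]
grip_width: 0.0294
t 9.15 pos [609.8 -22.5 113.5] yhead 85.79 z [-4.e-04 -1.e-04 -1.e+00] F [ 0.56 -0.21 -0.46] grip 29.4 q [-0.22  0.65  1.56 -0.    0.93 -1.72]
```

View pics/w_g2.png

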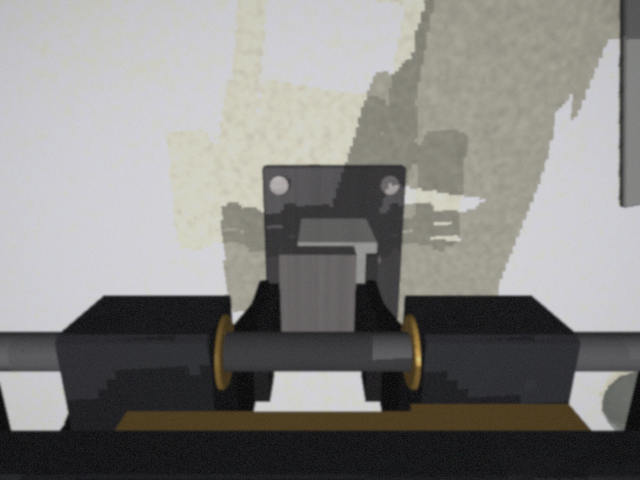

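View pics/c_s2.png

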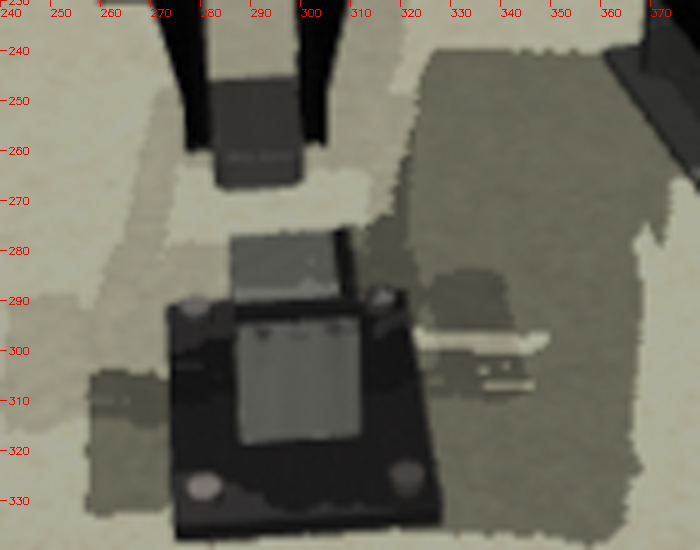

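The held coupon (columns 279-356, centre 317.7) lies on the finger centre line, so the wrist camera's raw lateral calibration is good. I'll add that to the adjustment, since it puts the top camera at fault.

```bash
python3 - <<'E'
s=open("ba.py").read()
s=s.replace("s=least_squares(f,x0)","""G=load("w_g2"); Tt=down(85.79); pt=np.array([.6098,-.0225,.1135])
def f2(x):
    W=pt+np.array([[.025,-.015,-.0062],[.025,.015,-.0062]])@Tt.T
    r=proj(cam(G,x[:6]),W)-[[279.3,253.5],[356,253.5]]
    return np.r_[f(x),r[:,0]/.4,r[:,1]/4]
s=least_squares(f2,x0)""")
open("ba.py","w").write(s)
E
python3 ba.py
```

```text
w_hold2 holder [[-1.3, -1.1], [1.6, -1.5], [-0.7, 1.3], [0.0, 1.4], [0.6, -0.0], [-0.9, -0.0]]
w_rest rest [[0.0, 0.2], [-0.0, -0.0], [0.2, -0.0], [-0.2, 0.2]]
w_blk block [[-0.6, -1.8], [0.9, -2.0], [-0.2, -1.3], [0.4, -1.1], [0.1, 3.0], [-0.4, 3.0]]
w_tray coupon [[-0.1, -0.5], [-0.1, -0.1], [-0.1, 0.3], [-0.0, -0.1]]
w_tray pa [[-0.4, -0.1]]
w_tray pb [[0.1, 0.3]]
top0 pa [[0.3, -0.9]]
top0 pb [[-0.9, 0.1]]
top0 coupon [[1.3, -0.9]]
top0 holder [[-0.7, -0.3], [0.2, 0.4], [-0.5, -0.9], [-0.1, -0.4]]
top0 rest [[0.2, -0.1], [-0.3, -0.5], [-0.2, 0.8], [0.4, 0.7]]
top0 block [[-0.1, 0.1], [0.1, 0.4], [-0.2, 0.7], [0.4, 1.0]]
wrist off mm [ 1.8 -2.8  3.8] deg [0.95 0.47 0.19]
top off [-0.4 -0.3  2.1] [-0.14  0.14  0.16]
holder [468.8 382.8] -9.11 sd [0.8 0.6]
rest [501.1 192.1] 6.94 sd [0.9 0.6]
block [621.2 -14.4] -4.0 sd [0.8 0.6]
coupon [ 516.8 -307.8] 81.65 sd [0.6 0.8]
pa [ 601.5 -319.3] 0.0 sd [0.8 1. ]
pb [ 441.  -293.7] 0.0 sd [0.8 0.9]
```

```bash
python3 -m inch '[{"ax":0,"ay":0,"az":0,"dx":0,"dy":4,"dz":15,"gripper":25},{"ax":0,"ay":0,"az":0,"dx":0,"dy":0,"dz":15,"gripper":25},{"ax":0,"ay":0,"az":0,"dx":0,"dy":0,"dz":10,"gripper":25},{"ax":0,"ay":0,"az":0,"dx":0,"dy":0,"dz":2,"gripper":25},{"ax":0,"ay":0,"az":0,"dx":0,"dy":0,"dz":0,"gripper":25},{"ax":0,"ay":0,"az":0,"dx":0,"dy":0,"dz":0,"gripper":25}]' && python3 -c "
from h import *
st()" && for i in 1 2; do python3 -m inch '[{"ax":0,"ay":0,"az":0,"dx":0,"dy":0,"dz":1,"gripper":25},{"ax":0,"ay":0,"az":0,"dx":0,"dy":0,"dz":0,"gripper":25}]' | grep -E "pos|force"; done; python3 - <<'E'
from h import *
c=snap("wrist","w_g3"); s=snap("scene","s_g3")
crop(s,240,230,380,340,5,"c_s3.png")
E
```

```text
time: 9.85
position: [0.6108, -0.0177, 0.0717]
tool_rot: [0.036, 0.999, -0.0, 0.0]
ft_force: [-0.1, 0.0, -0.5]
grip_width: 0.0292
t 9.85 pos [610.8 -17.7  71.7] yhead 85.89 z [ 6.e-04 -2.e-04 -1.e+00] F [-0.11  0.01 -0.5 ] grip 29.2 q [-0.21  0.71  1.59 -0.    0.85 -1.71]
position: [0.6107, -0.0175, 0.071]
ft_force: [-0.5, 0.6, -1.5]
position: [0.6104, -0.0174, 0.0696]
ft_force: [0.4, 0.6, -1.2]
```

View pics/c_s3.png

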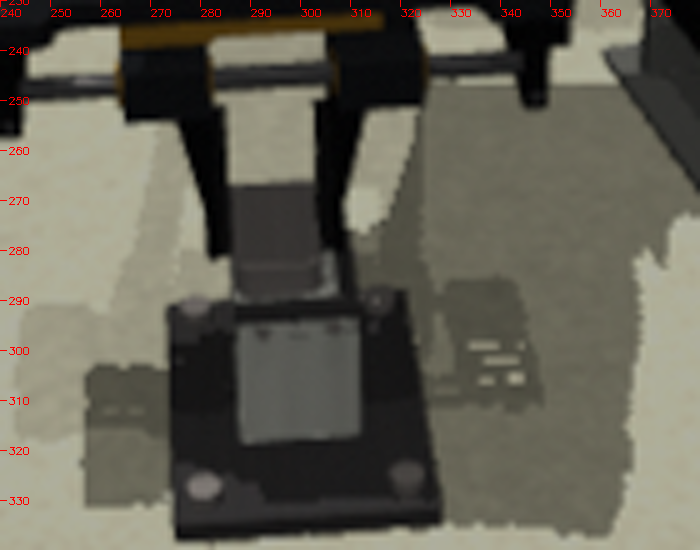

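View pics/w_g3.png

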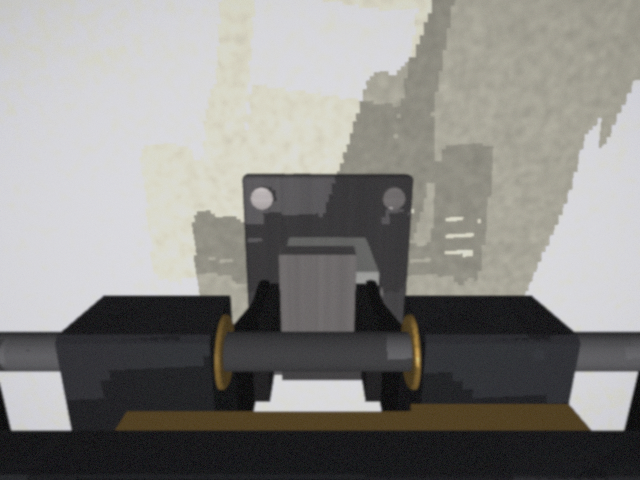

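```bash
for i in 1 2 ; do python3 -m inch '[{"ax":0,"ay":0,"az":0,"dx":0,"dy":0,"dz":0.7,"gripper":25},{"ax":0,"ay":0,"az":0,"dx":0,"dy":0,"dz":0,"gripper":25}]' | grep -E "pos|force"; done
```

```text
position: [0.6105, -0.0174, 0.0688]
ft_force: [0.5, 0.2, -0.9]
position: [0.6105, -0.0175, 0.0687]
ft_force: [-0.7, 0.3, 3.5]
```

```bash
python3 -m inch '[{"ax":0,"ay":0,"az":0,"dx":0,"dy":1,"dz":-0.3,"gripper":25},{"ax":0,"ay":0,"az":0,"dx":0,"dy":1,"dz":0,"gripper":25},{"ax":0,"ay":0,"az":0,"dx":0,"dy":0,"dz":0,"gripper":25}]' | grep -E "pos|force"; for i in 1 2 3; do python3 -m inch '[{"ax":0,"ay":0,"az":0,"dx":0,"dy":1,"dz":0,"gripper":25},{"ax":0,"ay":0,"az":0,"dx":0,"dy":0,"dz":0,"gripper":25}]' | grep -E "pos|force"; done
```

```text
position: [0.611, -0.0158, 0.0687]
ft_force: [-1.3, -1.7, 3.4]
position: [0.6112, -0.0148, 0.0687]
ft_force: [-0.7, -2.5, 4.9]
position: [0.6113, -0.0137, 0.0687]
ft_force: [-0.3, -2.8, 4.3]
position: [0.6113, -0.0126, 0.0687]
ft_force: [-0.1, -3.3, 5.9]
```

```bash
python3 -m inch '[{"ax":0,"ay":0,"az":0,"dx":0,"dy":0,"dz":-0.3,"gripper":25},{"ax":0,"ay":0,"az":0,"dx":0,"dy":0,"dz":0,"gripper":25}]' | grep -E "pos|force"; for i in 1 2 3 4; do python3 -m inch '[{"ax":0,"ay":0,"az":0,"dx":0,"dy":1,"dz":0,"gripper":25},{"ax":0,"ay":0,"az":0,"dx":0,"dy":0,"dz":0,"gripper":25}]' | grep -E "pos|force"; done
```

```text
position: [0.6112, -0.0123, 0.0688]
ft_force: [1.2, -2.1, 3.0]
position: [0.6112, -0.0121, 0.0687]
ft_force: [-0.1, -4.7, 3.0]
position: [0.6111, -0.0121, 0.0687]
ft_force: [0.0, -8.2, 4.0]
position: [0.6112, -0.012, 0.0688]
ft_force: [0.5, -10.3, 3.0]
position: [0.6112, -0.012, 0.0688]
ft_force: [-0.8, -12.4, 3.2]
```

```bash
python3 -m inch '[{"ax":0,"ay":0,"az":0,"dx":0,"dy":-2.5,"dz":-0.2,"gripper":25},{"ax":0,"ay":0,"az":0,"dx":-1.5,"dy":0,"dz":0,"gripper":25},{"ax":0,"ay":0,"az":0,"dx":-1.5,"dy":0,"dz":0,"gripper":25},{"ax":0,"ay":0,"az":0,"dx":0,"dy":0,"dz":0,"gripper":25}]' | grep -E "pos|force"; for i in 1 2 3 4; do python3 -m inch '[{"ax":0,"ay":0,"az":0,"dx":-1,"dy":0,"dz":0,"gripper":25},{"ax":0,"ay":0,"az":0,"dx":0,"dy":0,"dz":0,"gripper":25}]' | grep -E "pos|force"; done
```

```text
position: [0.6112, -0.0121, 0.0687]
ft_force: [-4.7, -7.2, 7.1]
position: [0.6112, -0.0121, 0.0687]
ft_force: [-5.8, -7.2, 8.6]
position: [0.6112, -0.0121, 0.0687]
ft_force: [-7.6, -7.8, 9.3]
position: [0.6113, -0.0121, 0.0687]
ft_force: [-9.3, -7.7, 11.3]
position: [0.6113, -0.0121, 0.0687]
ft_force: [-10.9, -7.7, 12.5]
```

```bash
python3 - <<'E'
from h import *
st(); c=snap("wrist","w_g4"); s=snap("scene","s_g4"); t=snap("top","t_g4")
crop(s,255,240,345,310,8,"c_s4.png",.7); crop(c,230,160,430,300,4,"c_w4.png",.7)
E
```

```text
t 13.85 pos [611.3 -12.1  68.7] yhead 86.02 z [-0.0148 -0.001  -0.9999] F [-10.92  -7.74  12.46] grip 29.7 q [-0.2   0.72  1.57 -0.01  0.87 -1.7 ]
```

View pics/c_s4.png

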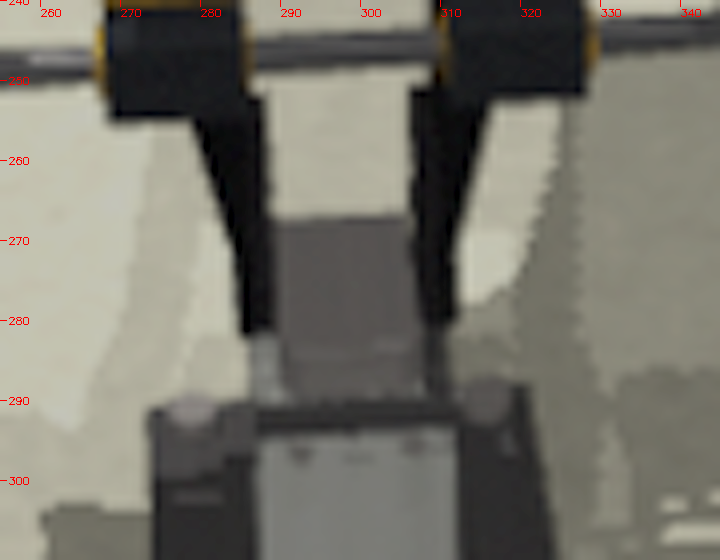

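View pics/c_w4.png

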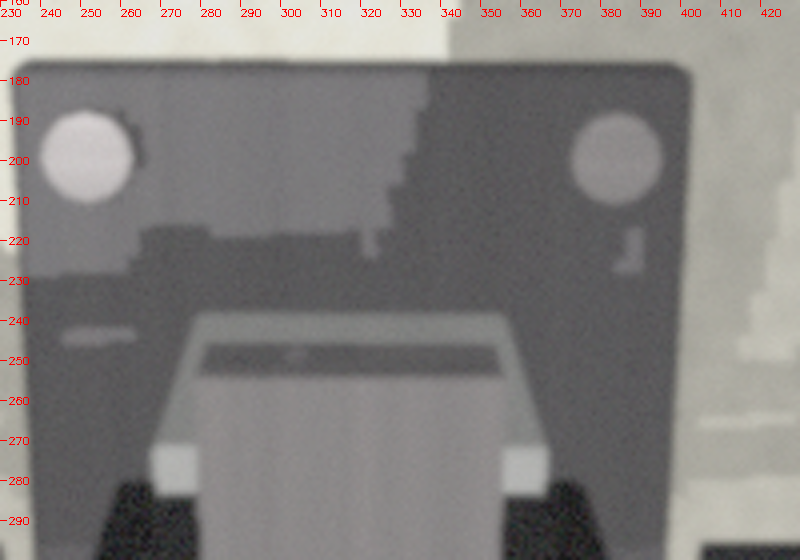

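The scene crop shows the clipped end near the end stop. The wrist crop shows the sawn end (row 246) overhanging the bed edge (row 271) by more than 6 mm, and the forces look like friction jamming (downforce 12 N). I'll relieve the down and side loads.

```bash
python3 - <<'E'
from h import *
c=load("w_g4")
for z,uv in ((.063,[[280,246.5],[355,246.5],[267.5,270.5],[367.5,270.5]]),(.075,[[280,254],[355,254]])): print(np.round(atz(c,uv,z)*1000,1).tolist())
E
for i in 1 2 3; do python3 -m inch '[{"ax":0,"ay":0,"az":0,"dx":0,"dy":-0.9,"dz":-0.7,"gripper":25},{"ax":0,"ay":0,"az":0,"dx":0,"dy":0,"dz":0,"gripper":25}]' | grep -E "pos|force"; done
```

```text
[[587.5, -26.6, 63.0], [589.6, 4.5, 63.0], [597.6, -32.8, 63.0], [600.5, 9.3, 63.0]]
[[587.0, -25.5, 75.0], [589.0, 3.5, 75.0]]
position: [0.6121, -0.0122, 0.0687]
ft_force: [-8.3, -4.9, 6.6]
position: [0.6155, -0.0125, 0.0691]
ft_force: [-1.4, -1.9, -1.3]
position: [0.6167, -0.0131, 0.0702]
ft_force: [-1.9, 1.3, -1.3]
```

```bash
for i in 1 2; do python3 -m inch '[{"ax":0,"ay":0,"az":0,"dx":0,"dy":0,"dz":0.5,"gripper":25},{"ax":0,"ay":0,"az":0,"dx":0,"dy":0,"dz":0,"gripper":25},{"ax":0,"ay":0,"az":0,"dx":0,"dy":0,"dz":0,"gripper":25}]' | grep -E "pos|force"; done;  for i in 1 2; do python3 -m inch '[{"ax":0,"ay":0,"az":0,"dx":-0.7,"dy":0,"dz":0,"gripper":25},{"ax":0,"ay":0,"az":0,"dx":0,"dy":0,"dz":0,"gripper":25}]' | grep -E "pos|force"; done; python3 -c "
from h import *
st()"
```

```text
position: [0.6166, -0.0133, 0.0701]
ft_force: [-3.8, 2.9, -1.2]
position: [0.6167, -0.0136, 0.0698]
ft_force: [-3.4, 3.6, 0.3]
position: [0.6167, -0.0136, 0.0698]
ft_force: [-5.5, 3.1, 1.2]
position: [0.6166, -0.0136, 0.0697]
ft_force: [-6.8, 3.2, 1.3]
t 15.6 pos [616.6 -13.6  69.7] yhead 85.91 z [-0.0054  0.0012 -1.    ] F [-6.78  3.16  1.25] grip 29.6 q [-0.2   0.72  1.57  0.    0.86 -1.7 ]
```

```bash
python3 -m inch '[{"ax":0,"ay":0,"az":0,"dx":1.5,"dy":1.5,"dz":0,"gripper":25},{"ax":0,"ay":0,"az":0,"dx":0,"dy":1,"dz":0,"gripper":25},{"ax":0,"ay":0,"az":0,"dx":0,"dy":0,"dz":0,"gripper":25}]' | grep -E "pos|force"; for i in 1 2 3; do python3 -m inch '[{"ax":0,"ay":0,"az":0,"dx":0,"dy":1,"dz":0,"gripper":25},{"ax":0,"ay":0,"az":0,"dx":0,"dy":0,"dz":0,"gripper":25}]' | grep -E "pos|force"; done; python3 -c "
from h import *
st()"
```

```text
position: [0.6168, -0.0127, 0.0698]
ft_force: [-5.7, -1.7, -0.1]
position: [0.6168, -0.0126, 0.0698]
ft_force: [-5.3, -4.9, -0.1]
position: [0.6168, -0.0125, 0.0698]
ft_force: [-6.0, -5.7, 0.7]
position: [0.6168, -0.0125, 0.0699]
ft_force: [-5.7, -8.9, -0.7]
t 16.5 pos [616.8 -12.5  69.9] yhead 86.0 z [-0.003  -0.0057 -1.    ] F [-5.65 -8.92 -0.7 ] grip 29.7 q [-0.2   0.72  1.57 -0.01  0.86 -1.69]
```

```bash
python3 -m inch '[{"ax":0,"ay":0,"az":0,"dx":0.5,"dy":-1.5,"dz":0.5,"gripper":25},{"ax":0,"ay":0,"az":0,"dx":0,"dy":0,"dz":0.5,"gripper":25},{"ax":0,"ay":0,"az":0,"dx":0,"dy":0,"dz":0,"gripper":25}]' | grep -E "pos|force"; for i in 1 2; do python3 -m inch '[{"ax":0,"ay":0,"az":0,"dx":0,"dy":0,"dz":0.5,"gripper":25},{"ax":0,"ay":0,"az":0,"dx":0,"dy":0,"dz":0,"gripper":25}]' | grep -E "pos|force"; done; python3 -c "
from h import *
st()"
```

```text
position: [0.6167, -0.0125, 0.0695]
ft_force: [-6.9, -5.3, 3.6]
position: [0.6167, -0.0125, 0.0693]
ft_force: [-6.2, -4.4, 4.5]
position: [0.6166, -0.0125, 0.069]
ft_force: [-6.8, -5.2, 5.6]
t 17.2 pos [616.6 -12.5  69. ] yhead 85.96 z [-0.0015 -0.0036 -1.    ] F [-6.84 -5.24  5.57] grip 29.8 q [-0.2   0.72  1.57 -0.01  0.86 -1.7 ]
```

```bash
python3 -m inch '[{"ax":0,"ay":0,"az":0,"dx":0,"dy":0,"dz":0.5,"gripper":25},{"ax":0,"ay":0,"az":0,"dx":0,"dy":0,"dz":0,"gripper":25}]' | grep -E "pos|force"; python3 -m inch '[{"ax":0,"ay":0,"az":0,"dx":0,"dy":0,"dz":0,"gripper":36},{"ax":0,"ay":0,"az":0,"dx":0,"dy":0,"dz":0,"gripper":45},{"ax":0,"ay":0,"az":0,"dx":0,"dy":0,"dz":-1,"gripper":60},{"ax":0,"ay":0,"az":0,"dx":0,"dy":0,"dz":-5,"gripper":60},{"ax":0,"ay":0,"az":0,"dx":0,"dy":0,"dz":-20,"gripper":60},{"ax":0,"ay":0,"az":0,"dx":-15,"dy":0,"dz":-30,"gripper":60},{"ax":0,"ay":0,"az":0,"dx":-15,"dy":0,"dz":-30,"gripper":60},{"ax":0,"ay":0,"az":0,"dx":0,"dy":0,"dz":0,"gripper":60}]'; python3 -m inch '[{"ax":0,"ay":0,"az":0,"dx":0,"dy":0,"dz":0,"gripper":60},{"ax":0,"ay":0,"az":0,"dx":0,"dy":0,"dz":0,"gripper":60}]' >/dev/null; python3 - <<'E'
from h import *
st(); c=snap("wrist","w_g5"); s=snap("scene","s_g5")
crop(s,255,240,345,310,8,"c_s5.png",.7); crop(c,230,130,430,280,4,"c_w5.png",.7)
E
```

```text
position: [0.6167, -0.0125, 0.0688]
ft_force: [-7.8, -4.5, 6.7]
time: 18.2
position: [0.6538, -0.0131, 0.1593]
tool_rot: [0.036, 0.999, -0.001, 0.008]
ft_force: [1.0, 0.3, -0.2]
grip_width: 0.0522
t 18.4 pos [646.  -11.9 152.5] yhead 85.91 z [-2.5e-03  5.0e-04 -1.0e+00] F [-0.05 -0.19 -0.12] grip 52.5 q [-0.19  0.64  1.44  0.    1.07 -1.69]
```

View pics/c_s5.png

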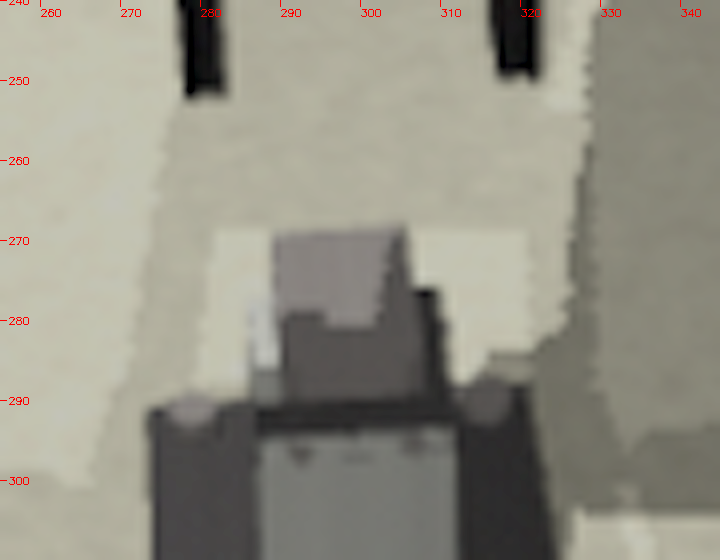

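View pics/c_w5.png

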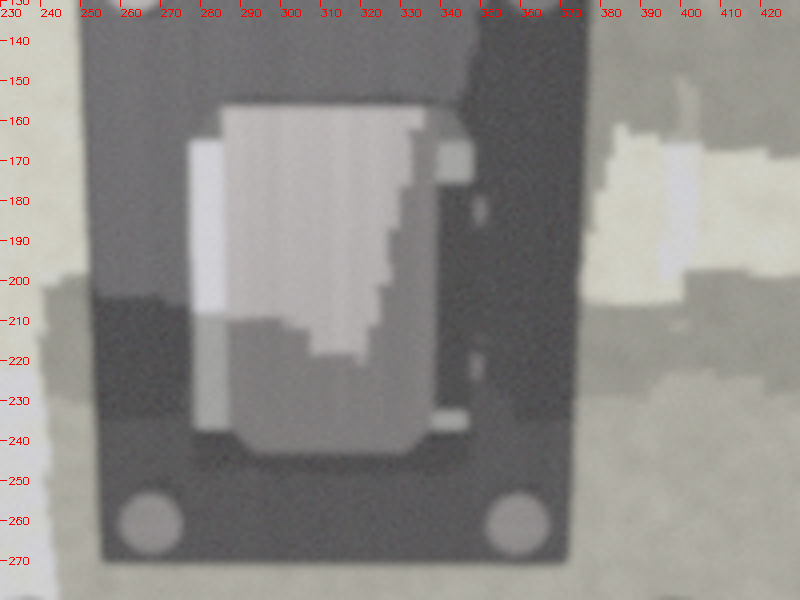

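```bash
python3 - <<'E'
from h import *
c=load("w_g5")
A=lambda z,uv:np.round(atz(c,uv,z)*1000,1).tolist()
print("bed -x edge",A(.063,[[277.5,165],[347,165]]),"bed end-stop edge",A(.063,[[278.5,237.5],[346,237.5]]))
print("coupon sawn",A(.075,[[285.5,156.5],[335,156.5]]),"clipped end",A(.075,[[295,243],[328,243]]),"sides",A(.075,[[287,200],[337.5,200]]),"stop",A(.067,[[338,220]]))
go([.49,.189,.12],97)
E
```

```text
bed -x edge [[597.7, -32.4, 63.0], [600.6, 8.3, 63.0]] bed end-stop edge [[641.9, -36.1, 63.0], [644.9, 5.4, 63.0]]
coupon sawn [[592.1, -26.3, 75.0], [594.0, 1.2, 75.0]] clipped end [[642.6, -25.4, 75.0], [644.0, -6.0, 75.0]] sides [[616.6, -27.7, 75.0], [618.7, 1.1, 75.0]] stop [[632.5, 1.0, 67.0]]
t 18.5 pos [645.8 -11.9 152. ] yhead 85.91 z [-3.3e-03  7.0e-04 -1.0e+00] F [-0.24 -0.25  1.11] grip 52.2 q [-0.19  0.64  1.44  0.    1.07 -1.69]
turn [ 0.0007 -0.0033 -0.1936]
then shift mm [130.2 218.4  32. ]
```

The coupon is home: overhang measures 5.9 mm, the clipped end (row 243) is at the end stop and its side (col 338) is at the side stop. Now the file.

```bash
python3 -m inch '[{"ax":0,"ay":0,"az":-0.097,"dx":10,"dy":20,"dz":0,"gripper":60},{"ax":0,"ay":0,"az":-0.097,"dx":20,"dy":30,"dz":0,"gripper":60},{"ax":0,"ay":0,"az":0,"dx":25,"dy":35,"dz":0,"gripper":60},{"ax":0,"ay":0,"az":0,"dx":25,"dy":35,"dz":0,"gripper":60},{"ax":0,"ay":0,"az":0,"dx":25,"dy":35,"dz":10,"gripper":60},{"ax":0,"ay":0,"az":0,"dx":25,"dy":35,"dz":10,"gripper":60},{"ax":0,"ay":0,"az":0,"dx":15,"dy":15,"dz":10,"gripper":60},{"ax":0,"ay":0,"az":0,"dx":0,"dy":0,"dz":0,"gripper":60}]' >/dev/null; python3 -c "
from h import *
go([.4623,.1895,.100],96.85)"
```

```text
t 19.3 pos [479.5 179.  121.6] yhead 97.22 z [-8.4e-03 -9.0e-04 -1.0e+00] F [-0.83  0.13  0.33] grip 52.1 q [ 0.14  0.53  1.8   0.    0.81 -1.56]
turn [ 0.0002 -0.0084  0.0065]
then shift mm [15.8 12.5 21.6]
```

```bash
python3 -m inch '[{"ax":0,"ay":0,"az":0,"dx":14,"dy":9,"dz":15,"gripper":60},{"ax":0,"ay":0,"az":0,"dx":0,"dy":0,"dz":5,"gripper":60},{"ax":0,"ay":0,"az":0,"dx":0,"dy":0,"dz":0,"gripper":60},{"ax":0,"ay":0,"az":0,"dx":0,"dy":0,"dz":0,"gripper":60},{"ax":0,"ay":0,"az":0,"dx":0,"dy":0,"dz":0,"gripper":60}]' >/dev/null; python3 - <<'E'
from h import *
c=snap("wrist","w_f1")
go([.4623,.1895,.100],96.85)
E
```

```text
t 19.85 pos [471.2 184.5 104. ] yhead 96.97 z [ 1.7e-03  2.0e-04 -1.0e+00] F [-0.77 -0.21 -0.06] grip 52.5 q [ 0.15  0.56  1.84 -0.    0.75 -1.54]
turn [-0.      0.0017  0.002 ]
then shift mm [8.2 6.1 4. ]
```

View pics/w_f1.png

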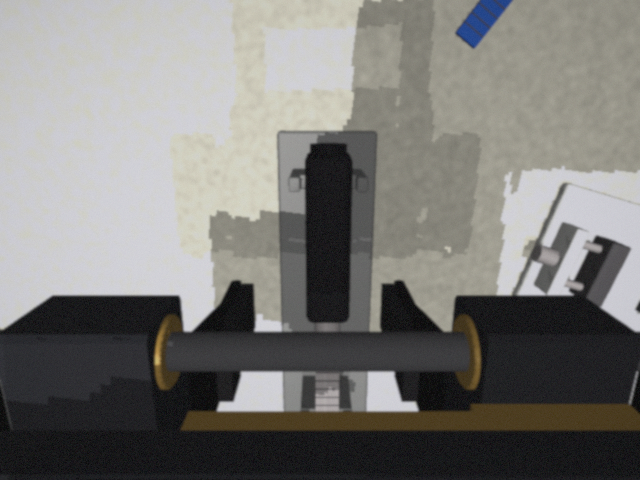

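```bash
python3 - <<'E'
from h import *
c=load("w_f1"); x=np.load("ba.npy")
def cam(c,o):
    c=dict(c); r=R.from_quat(c["attitude"]); c["position"]=c["position"]+r.apply(o[:3]); c["attitude"]=(r*R.from_rotvec(o[3:])).as_quat(); return c
p=np.array([.4712,.1845,.104]); T=down(96.97)
for cc in (c,cam(c,x[:6])):
    for z in (.053,.055): print(np.round((atz(cc,[[329,322],[328.3,143]],z)-p)@T*1000,1).tolist())
E
```

```text
[[-35.6, 5.7, 51.0], [61.5, 4.6, 51.0]]
[[-34.5, 5.6, 49.0], [61.7, 4.5, 49.0]]
[[-34.9, 5.7, 51.0], [63.3, 4.6, 51.0]]
[[-33.9, 5.7, 49.0], [63.4, 4.5, 49.0]]
```

```bash
python3 - <<'E'
from h import *
for n,uvs in (("w_rest",[[315,192],[315,199],[316,50],[316,120],[316,250],[316,320],[340,150],[345,72],[268,60]]),("w_f1",[[328,318],[328,327],[328,150],[328,230],[365,230],[328,395],[333,380]])):
    c=load(n)
    for u,v in uvs:
        d=np.median(c["depth"][v-1:v+2,u-1:u+2]); print(n,u,v,np.round((c["position"]+ray(c,[[u,v]])[0]*d)*1000,1))
E
```

```text
w_rest 315 192 [503.8 193.6  55. ]
w_rest 315 199 [508.9 194.2  52.4]
w_rest 316 50 [418.2 184.   56.1]
w_rest 316 120 [458.4 188.8  55.6]
w_rest 316 250 [546.  199.2  47. ]
w_rest 316 320 [600.2 205.7  46.6]
w_rest 340 150 [478.5 209.2   7.3]
w_rest 345 72 [427.2 203.6  43.7]
w_rest 268 60 [421.8 149.4   1.2]
w_f1 328 318 [501.7 193.2  56.6]
w_f1 328 327 [509.1 194.3  52.7]
w_f1 328 150 [412.8 181.8  54.6]
w_f1 328 230 [452.7 186.9  55.9]
w_f1 365 230 [463.1 213.    6.9]
w_f1 328 395 [557.2 200.7  47. ]
w_f1 333 380 [546.4 202.3  47.1]
```

```bash
python3 - <<'E'
from h import *
t=load("top0"); w=load("w_rest")
# rest frame from each camera raw
for c,o,yaw,z,uv,lab in ((t,[.5049,.1889],6.76,.055,[[240.5,249.5],[245,300.5]],"top handle front, rear"),(t,[.5049,.1889],6.76,.044,[[232.8,180.5]],"top tip"),
   (w,[.5048,.1938],6.78,.055,[[315,195],[314,38]],"wrist handle front, rear"),(w,[.5048,.1938],6.78,.043,[[290,68],[290,83],[298,287.5],[298,262]],"wrist cheeks z43"),(w,[.5048,.1938],6.78,.052,[[298,262],[298,285]],"blade cheeks z52")):
    P=atz(c,uv,z)[:,:2]-o; r=R.from_euler('z',yaw,degrees=True).as_matrix()[:2,:2]; print(lab,np.round(P@r*1000,1).tolist())
crop(t,215,170,265,310,5,"c_f.png",.8); a=cv2.imread("pics/c_f.png"); cv2.imwrite("pics/c_f.png",np.hstack([a[:350],a[350:]]))
E
```

```text
top handle front, rear [[0.1, 0.1], [-93.6, 2.6]]
top tip [[132.9, 1.2]]
wrist handle front, rear [[0.9, -0.1], [-93.9, -0.7]]
wrist cheeks z43 [[-78.3, -16.0], [-69.3, -16.1], [71.7, -12.6], [51.9, -12.4]]
blade cheeks z52 [[48.8, -12.0], [66.0, -12.2]]
```

View pics/c_f.png

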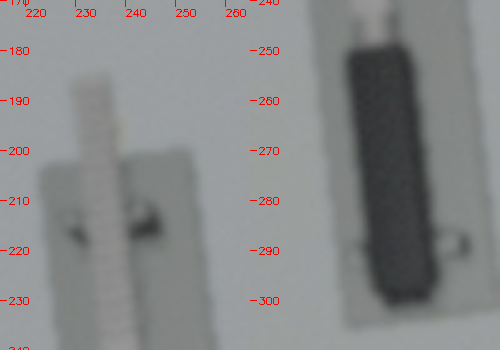

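Handle, tip and cheeks in both cameras agree that the file/rest origin is about 12 mm forward of the base's centre, so the base is not symmetric. That puts the grip point at about -3.5 mm in tool x and +5.9 mm in tool y from here.

```bash
python3 -m inch '[{"ax":0,"ay":0,"az":0,"dx":-3.5,"dy":5.9,"dz":14,"gripper":60},{"ax":0,"ay":0,"az":0,"dx":0,"dy":0,"dz":25,"gripper":60},{"ax":0,"ay":0,"az":0,"dx":0,"dy":0,"dz":25,"gripper":60},{"ax":0,"ay":0,"az":0,"dx":0,"dy":0,"dz":14,"gripper":60},{"ax":0,"ay":0,"az":0,"dx":0,"dy":0,"dz":0,"gripper":60},{"ax":0,"ay":0,"az":0,"dx":0,"dy":0,"dz":0,"gripper":60}]'; python3 - <<'E'
from h import *
st(); c=snap("wrist","w_f2")
E
```

```text
time: 20.45
position: [0.4728, 0.1913, 0.025]
tool_rot: [-0.061, 0.998, -0.0, -0.0]
ft_force: [-1.0, 0.7, 1.1]
grip_width: 0.0522
t 20.45 pos [472.8 191.3  25. ] yhead 97.02 z [-6.e-04 -1.e-04 -1.e+00] F [-0.97  0.67  1.12] grip 52.2 q [ 0.17  0.71  1.86  0.    0.57 -1.53]
```

View pics/w_f2.png

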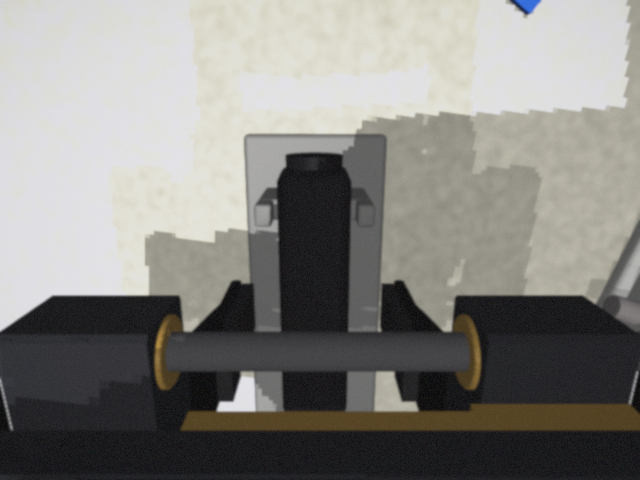

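```bash
python3 -m inch '[{"ax":0,"ay":0,"az":0,"dx":0,"dy":-1,"dz":0,"gripper":60},{"ax":0,"ay":0,"az":0,"dx":0,"dy":0,"dz":0,"gripper":40},{"ax":0,"ay":0,"az":0,"dx":0,"dy":0,"dz":0,"gripper":15},{"ax":0,"ay":0,"az":0,"dx":0,"dy":0,"dz":0,"gripper":15},{"ax":0,"ay":0,"az":0,"dx":0,"dy":0,"dz":0,"gripper":15},{"ax":0,"ay":0,"az":0,"dx":0,"dy":0,"dz":0,"gripper":15}]' 55; python3 -c "
from h import *
st()"
```

```text
time: 21.1
position: [0.4729, 0.1902, 0.0257]
tool_rot: [-0.061, 0.998, 0.0, 0.0]
ft_force: [-0.7, 1.3, 1.1]
grip_width: 0.0236
t 21.1 pos [472.9 190.2  25.7] yhead 97.02 z [ 2.e-04  1.e-04 -1.e+00] F [-0.68  1.31  1.07] grip 23.6 q [ 0.16  0.7   1.86  0.    0.57 -1.53]
```

```bash
cat >> h.py <<'E'
E_=np.array([.591,-.0108,.075])
def Tf(h=86.0,pitch=-15.0): return down(h)@R.from_euler('y',pitch,degrees=True).as_matrix()
def file_tcp(X,lift=0,h=86.0,pitch=-15.0):
    T=Tf(h,pitch); return E_-T@np.array([-(X+40),0,-16.3])/1000-T[:,2]*lift/1000
E
python3 -m inch '[{"ax":0,"ay":0,"az":0,"dx":0,"dy":0,"dz":-6,"gripper":15},{"ax":0,"ay":0,"az":0,"dx":0,"dy":0,"dz":-20,"gripper":15},{"ax":0,"ay":0,"az":0,"dx":0,"dy":0,"dz":-25,"gripper":15},{"ax":0,"ay":0,"az":0,"dx":0,"dy":0,"dz":-25,"gripper":15},{"ax":0,"ay":0,"az":0,"dx":0,"dy":0,"dz":0,"gripper":15},{"ax":0,"ay":0,"az":0,"dx":0,"dy":0,"dz":0,"gripper":15}]'; python3 - <<'E'
from h import *
for X in (95,30): print(X,file_tcp(X),file_tcp(X,25))
go(file_tcp(95,25),T1=Tf())
go(file_tcp(95,25)+[0,0,.03],86)
s=snap("scene","s_f3"); snap("wrist","w_f3")
E
```

```text
time: 21.7
position: [0.4728, 0.1902, 0.1019]
tool_rot: [-0.061, 0.998, 0.0, 0.0]
ft_force: [-0.1, 0.2, -1.3]
grip_width: 0.0238
95 [ 0.46512614 -0.00199804  0.02431484] [ 0.45867142 -0.00154668  0.04846298]
30 [ 0.52775837 -0.00637771  0.04113808] [ 0.52130366 -0.00592636  0.06528622]
t 21.7 pos [472.8 190.2 101.9] yhead 97.02 z [ 1.e-03  1.e-04 -1.e+00] F [-0.1   0.21 -1.33] grip 23.8 q [ 0.16  0.56  1.83 -0.    0.75 -1.53]
turn [ 0.0253 -0.26    0.1913]
then shift mm [  14.6 -192.3   51.5]
t 21.7 pos [472.8 190.2 101.9] yhead 97.02 z [ 1.e-03  1.e-04 -1.e+00] F [-0.1   0.21 -1.33] grip 23.8 q [ 0.16  0.56  1.83 -0.    0.75 -1.53]
turn [1.000e-04 1.000e-03 1.924e-01]
then shift mm [   0.7 -192.3   23.5]
```

View pics/s_f3.png

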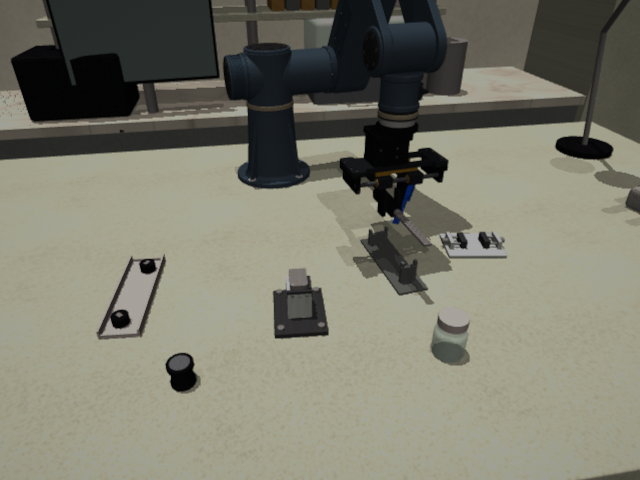

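```bash
python3 -m inch '[{"ax":0,"ay":0,"az":0.096,"dx":0,"dy":-10,"dz":0,"gripper":15},{"ax":0,"ay":0,"az":0.096,"dx":0,"dy":-20,"dz":0,"gripper":15},{"ax":0,"ay":0,"az":0,"dx":-1,"dy":-35,"dz":0,"gripper":15},{"ax":0,"ay":0,"az":0,"dx":-1,"dy":-40,"dz":0,"gripper":15},{"ax":0,"ay":0,"az":0,"dx":-1,"dy":-40,"dz":0,"gripper":15},{"ax":0,"ay":-0.1,"az":0,"dx":-1,"dy":-30,"dz":0,"gripper":15},{"ax":0,"ay":-0.1,"az":0,"dx":0,"dy":-15,"dz":0,"gripper":15},{"ax":0,"ay":-0.06,"az":0,"dx":0,"dy":-2,"dz":0,"gripper":15}]' >/dev/null; python3 -m inch '[{"ax":0,"ay":0,"az":0,"dx":0,"dy":0,"dz":0,"gripper":15},{"ax":0,"ay":0,"az":0,"dx":0,"dy":0,"dz":0,"gripper":15},{"ax":0,"ay":0,"az":0,"dx":0,"dy":0,"dz":0,"gripper":15}]'; python3 - <<'E'
from h import *
go(file_tcp(95,25),T1=Tf())
snap("wrist","w_f4"); s=snap("scene","s_f4"); crop(s,220,160,420,320,4,"c_s_f4.png",.8)
E
```

```text
time: 22.9
position: [0.4685, -0.0015, 0.1014]
tool_rot: [0.034, 0.991, -0.005, 0.13]
ft_force: [-0.2, 0.3, -0.9]
grip_width: 0.0235
t 22.9 pos [468.5  -1.5 101.4] yhead 86.07 z [ 0.2567 -0.0178 -0.9663] F [-0.19  0.26 -0.86] grip 23.5 q [-0.28  0.49  2.13  0.2   0.27 -1.97]
turn [ 0.0001 -0.0015  0.0013]
then shift mm [23.2 -0.7 48.6]
```

View pics/c_s_f4.png

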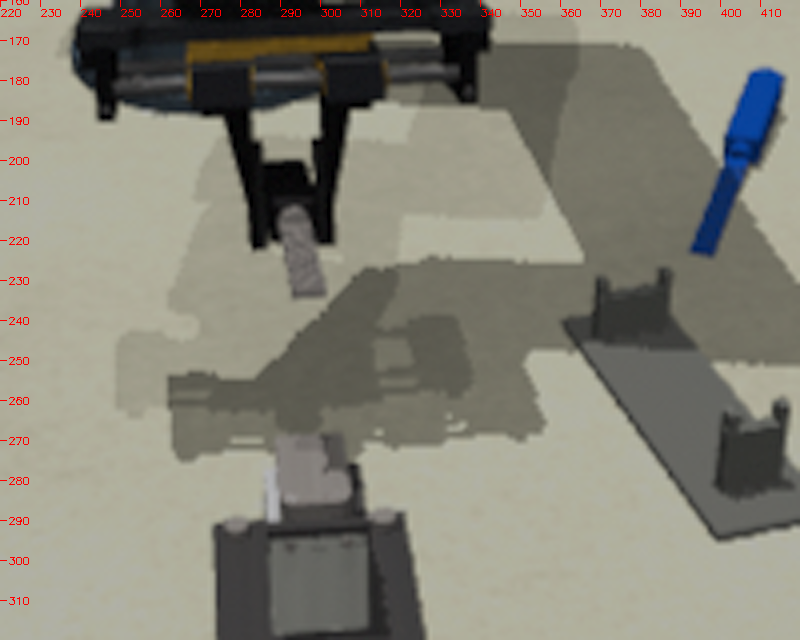

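View pics/w_f4.png

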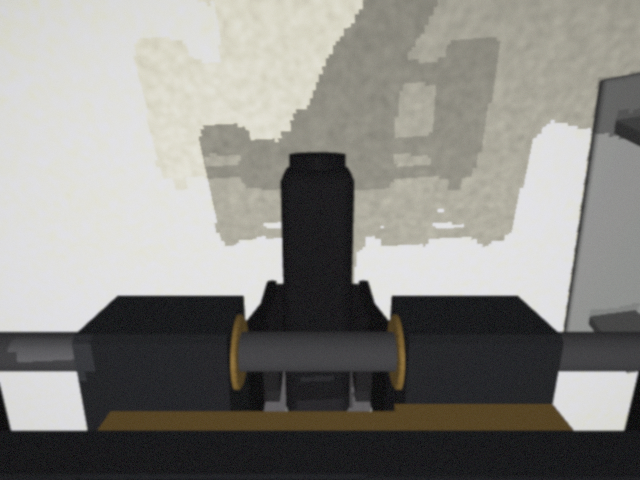

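```bash
python3 -m inch '[{"ax":0,"ay":0,"az":0,"dx":6,"dy":-0.7,"dz":12,"gripper":15},{"ax":0,"ay":0,"az":0,"dx":9,"dy":0,"dz":18,"gripper":15},{"ax":0,"ay":0,"az":0,"dx":8,"dy":0,"dz":18,"gripper":15},{"ax":0,"ay":0,"az":0,"dx":0,"dy":0,"dz":0,"gripper":15},{"ax":0,"ay":0,"az":0,"dx":0,"dy":0,"dz":0,"gripper":15},{"ax":0,"ay":0,"az":0,"dx":0,"dy":0,"dz":0,"gripper":15}]'; python3 - <<'E'
from h import *
go(file_tcp(95,25),T1=Tf())
s=snap("scene","s_f5"); crop(s,240,190,360,310,5,"c_s_f5.png",.8); t=snap("top","t_f5"); crop(t,310,140,390,300,3,"c_t_f5.png",.8)
E
```

```text
time: 23.6
position: [0.4594, -0.0011, 0.0534]
tool_rot: [0.034, 0.991, -0.004, 0.131]
ft_force: [-0.5, -0.1, -0.5]
grip_width: 0.0234
t 23.6 pos [459.4  -1.1  53.4] yhead 86.11 z [ 0.2595 -0.0161 -0.9656] F [-0.45 -0.1  -0.52] grip 23.4 q [-0.29  0.61  2.18  0.57  0.11 -2.35]
turn [0.002  0.0012 0.0015]
then shift mm [ 1.9 -0.5  4.6]
```

View pics/c_s_f5.png

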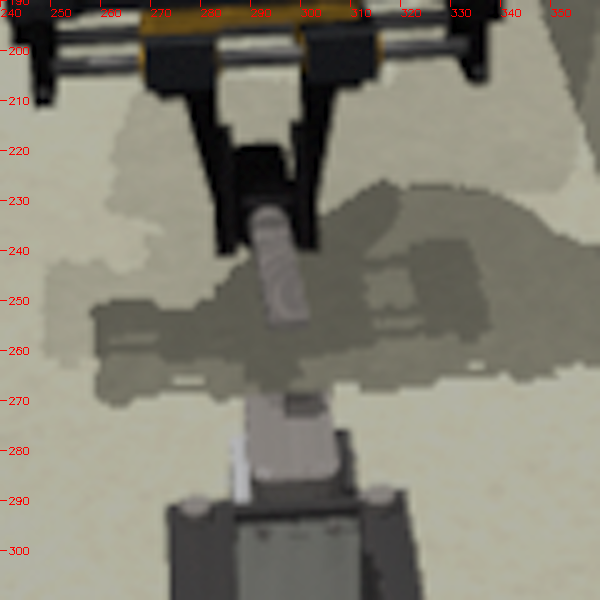

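View pics/c_t_f5.png

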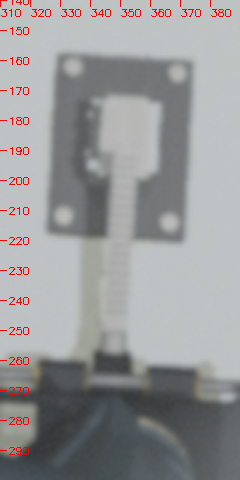

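The scene and top crops show the file aligned over the coupon, tip over the bed. But q5 has fallen to 0.11 (wrist singularity near) at this low, rearward pose, so I'll fit a small kinematic model to choose a safe stroke geometry.

```bash
cat > kin.py <<'E'
from h import *
D=[((520.1,-340.6,158.6),(-.76,.60,1.50,0,1.04,-.68),None),((515.8,-307.8,113.9),(-.72,.64,1.59,0,.92,-.57),None),((516.8,-308.6,8.8),(-.72,.80,1.63,0,.71,-.57),None),
((455,385,157.7),(.52,.57,1.57,0,1.0,-.89),None),((529.5,198.8,169.5),(.16,.52,1.64,0,.99,-1.53),None),((652.9,-10.2,169.4),(-.19,.62,1.41,0,1.11,-1.69),None),
((472.9,190.2,25.7),(.16,.70,1.86,0,.57,-1.53),None),((471.2,184.5,104.),(.15,.56,1.84,0,.75,-1.54),None),((222,583.5,221.6),(1.0285,.5285,1.4339,0,1.1814,-.1785),None),
((468.5,-1.5,101.4),(-.28,.49,2.13,.2,.27,-1.97),None),((459.4,-1.1,53.4),(-.29,.61,2.18,.57,.11,-2.35),None)]
def fk(q,p):
    a0,L1,L2,h,Lt,d=p
    Rz=lambda a:R.from_euler('z',a).as_matrix(); Ry=lambda a:R.from_euler('y',a).as_matrix()
    # arm in x-z plane, q2 from vertical
    B=Rz(q[0]); 
    w=np.array([a0+L1*np.sin(q[1])+L2*np.sin(q[1]+q[2]), d, h+L1*np.cos(q[1])+L2*np.cos(q[1]+q[2])])
    F=B@Ry(q[1]+q[2])   # z along forearm
    H=F@Rz(q[3])@Ry(q[4])@Rz(q[5])
    H=H@np.array([[0,-1,0],[1,0,0],[0,0,1.]]).T if 0 else H
    return B@w+H[:,2]*Lt, H
if __name__=="__main__":
    pos=np.array([d[0] for d in D])/1000; Q=[d[1] for d in D]
    f=lambda p:np.concatenate([fk(q,p)[0]-x for q,x in zip(Q,pos)])
    s=least_squares(f,[0,.43,.43,.15,.3,.11],loss="soft_l1",f_scale=.005); print(np.round(s.x,4)); print(np.round(f(s.x).reshape(-1,3)*1000,1).tolist())
    np.save("kin.npy",s.x)
    for q in (Q[8],Q[9],Q[10],Q[6]): print(np.round(fk(q,s.x)[1],2).tolist())
    print(np.round(R.from_quat([.034,.991,-.004,.131]).as_matrix(),2).tolist(), np.round(down(69.1),2).tolist())
E
python3 kin.py
```

```text
[0.044  0.4492 0.352  0.0632 0.0913 0.1106]
[[-7.9, 6.3, 6.3], [0.5, 2.1, 2.6], [4.4, -1.4, 9.4], [-4.0, 0.6, 2.6], [4.8, -0.6, -3.4], [-22.5, 1.6, 12.0], [30.6, 3.0, -4.4], [26.0, 2.5, -11.1], [-9.3, -16.3, 3.8], [-0.3, -13.0, -35.3], [1.0, -15.3, -40.6]]
[[-0.36, -0.93, -0.0], [-0.93, 0.36, -0.0], [0.0, 0.0, -1.0]]
[[-0.07, -0.96, 0.26], [-1.0, 0.06, -0.02], [0.0, -0.26, -0.97]]
[[-0.07, -0.96, 0.26], [-1.0, 0.07, -0.02], [-0.0, -0.26, -0.96]]
[[0.12, -0.99, 0.01], [-0.99, -0.12, 0.0], [-0.0, -0.01, -1.0]]
[[-0.96, 0.07, 0.26], [0.07, 1.0, -0.02], [-0.26, 0.0, -0.97]] [[-0.93, 0.36, 0.0], [0.36, 0.93, 0.0], [0.0, 0.0, -1.0]]
```

```bash
python3 - <<'E'
s=open("kin.py").read()
s=s.replace("a0,L1,L2,h,Lt,d=p","a0,L1,L2,h,Lt,d,e=p").replace("w=np.array([a0+L1*np.sin(q[1])+L2*np.sin(q[1]+q[2]), d, h+L1*np.cos(q[1])+L2*np.cos(q[1]+q[2])])","w=np.array([a0+L1*np.sin(q[1])+L2*np.sin(q[1]+q[2])+e*np.cos(q[1]+q[2]), d, h+L1*np.cos(q[1])+L2*np.cos(q[1]+q[2])-e*np.sin(q[1]+q[2])])").replace("[0,.43,.43,.15,.3,.11]","[0,.43,.43,.15,.3,.11,0]")
open("kin.py","w").write(s)
E
python3 kin.py | head -2
```

```text
[0.002  0.581  0.3939 0.2769 0.301  0.1112 0.113 ]
[[1.2, -1.5, 0.4], [0.0, 3.3, -2.6], [0.7, 2.5, -0.3], [-0.9, 3.1, -0.2], [-1.4, -1.0, -2.3], [-0.4, -2.1, 3.4], [4.7, -0.5, 3.3], [-2.5, -1.2, -2.7], [0.3, 0.8, 1.2], [-0.9, -0.7, -0.5], [0.4, -1.5, 0.5]]
```

```bash
cat >> kin.py <<'E'
K=np.load("kin.npy")
def ik(p,T,q0):
    Hd=np.c_[-T[:,1],T[:,0],T[:,2]]
    f=lambda q:np.r_[(fk(q,K)[0]-p)*10,(fk(q,K)[1]-Hd).ravel()]
    s=least_squares(f,q0,bounds=([-3.08,-.75,.22,-1.43,0,-2.85],[3.08,2.2,2.44,4.57,2.65,2.85]),x_scale=.1); return s.x,np.abs(s.fun).max()
E
python3 - <<'E'
from kin import *
q0=np.array([-.29,.61,2.18,.57,.11,-2.35])
for pitch in (-15,-13,-12,-11):
  for lift in (25,0):
    q=np.array([-.28,.49,2.0,.2,.35,-1.9])
    for X in (30,45,60,75,85,90,95):
        q,e=ik(file_tcp(X,lift,pitch=pitch),Tf(86,pitch),q); print(pitch,lift,X,np.round(q,2),"err",round(e,4))
E
```

```text
-15 25 30 [-0.25  0.61  2.02  0.18  0.26 -1.93] err 0.0
-15 25 45 [-0.26  0.61  2.06  0.22  0.23 -1.97] err 0.0
-15 25 60 [-0.27  0.61  2.09  0.28  0.19 -2.03] err 0.0
-15 25 75 [-0.28  0.61  2.13  0.37  0.15 -2.13] err 0.0
-15 25 85 [-0.28  0.62  2.16  0.46  0.12 -2.23] err 0.0
-15 25 90 [-0.28  0.62  2.17  0.53  0.11 -2.3 ] err 0.0
-15 25 95 [-0.29  0.62  2.18  0.61  0.1  -2.39] err 0.0
-15 0 30 [-0.25  0.66  2.01  0.22  0.21 -1.96] err 0.0
-15 0 45 [-0.26  0.67  2.05  0.28  0.18 -2.03] err 0.0
-15 0 60 [-0.26  0.67  2.09  0.38  0.14 -2.13] err 0.0
-15 0 75 [-0.27  0.68  2.12  0.56  0.1  -2.32] err 0.0
-15 0 85 [-0.28  0.68  2.15  0.79  0.07 -2.56] err 0.0
-15 0 90 [-0.28  0.69  2.16  0.97  0.07 -2.74] err 0.0
-15 0 95 [-0.28  0.69  2.17  1.08  0.06 -2.85] err 0.0034
-13 25 30 [-0.25  0.6   1.99  0.13  0.33 -1.87] err 0.0
-13 25 45 [-0.26  0.6   2.03  0.15  0.29 -1.89] err 0.0
-13 25 60 [-0.26  0.6   2.07  0.17  0.26 -1.93] err 0.0
-13 25 75 [-0.27  0.6   2.1   0.21  0.22 -1.97] err 0.0
-13 25 85 [-0.28  0.6   2.13  0.24  0.19 -2.01] err 0.0
-13 25 90 [-0.28  0.61  2.14  0.27  0.18
[... 1310 characters left out ...]
59  2.    0.1   0.36 -1.84] err 0.0
-11 25 60 [-0.26  0.59  2.04  0.11  0.32 -1.86] err 0.0
-11 25 75 [-0.27  0.59  2.08  0.13  0.29 -1.89] err 0.0
-11 25 85 [-0.27  0.59  2.1   0.15  0.26 -1.91] err 0.0
-11 25 90 [-0.27  0.59  2.12  0.16  0.25 -1.92] err 0.0
-11 25 95 [-0.28  0.59  2.13  0.17  0.24 -1.94] err 0.0
-11 0 30 [-0.24  0.65  1.96  0.1   0.34 -1.84] err 0.0
-11 0 45 [-0.25  0.65  2.    0.12  0.3  -1.86] err 0.0
-11 0 60 [-0.26  0.65  2.04  0.14  0.27 -1.88] err 0.0
-11 0 75 [-0.26  0.65  2.08  0.16  0.23 -1.92] err 0.0
-11 0 85 [-0.27  0.65  2.1   0.19  0.2  -1.95] err 0.0
-11 0 90 [-0.27  0.65  2.11  0.2   0.19 -1.97] err 0.0
-11 0 95 [-0.27  0.66  2.13  0.22  0.18 -1.99] err 0.0
```

```bash
python3 - <<'E'
from h import *
go(file_tcp(93,10,pitch=-13.4),T1=Tf(86,-13.4))
E
```

```text
t 23.7 pos [459.2  -1.1  53.5] yhead 86.09 z [ 0.2596 -0.0162 -0.9656] F [ 0.27  0.34 -1.49] grip 23.7 q [-0.29  0.61  2.18  0.57  0.11 -2.35]
turn [0.002  0.0293 0.0012]
then shift mm [-0.5 -0.5 16. ]
```

```bash
python3 -m inch '[{"ax":0,"ay":0.029,"az":0,"dx":-0.5,"dy":-0.5,"dz":0,"gripper":15},{"ax":0,"ay":0,"az":0,"dx":0,"dy":0,"dz":4,"gripper":15},{"ax":0,"ay":0,"az":0,"dx":0,"dy":0,"dz":6,"gripper":15},{"ax":0,"ay":0,"az":0,"dx":0,"dy":0,"dz":6,"gripper":15},{"ax":0,"ay":0,"az":0,"dx":0,"dy":0,"dz":0,"gripper":15},{"ax":0,"ay":0,"az":0,"dx":0,"dy":0,"dz":0,"gripper":15},{"ax":0,"ay":0,"az":0,"dx":0,"dy":0,"dz":0,"gripper":15}]'; python3 - <<'E'
from h import *
go(file_tcp(93,0,pitch=-13.4),T1=Tf(86,-13.4))
s=snap("scene","s_f6"); crop(s,240,190,360,310,5,"c_s_f6.png",.8)
E
```

```text
time: 24.4
position: [0.4626, -0.0015, 0.0375]
tool_rot: [0.034, 0.992, -0.003, 0.117]
ft_force: [-0.4, 0.4, -1.0]
grip_width: 0.0238
t 24.4 pos [462.6  -1.5  37.5] yhead 86.08 z [ 0.233  -0.0131 -0.9724] F [-0.44  0.35 -1.01] grip 23.8 q [-0.28  0.65  2.16  0.48  0.11 -2.25]
turn [0.0032 0.0016 0.0007]
then shift mm [-0.9 -0.3  9.6]
```

View pics/c_s_f6.png

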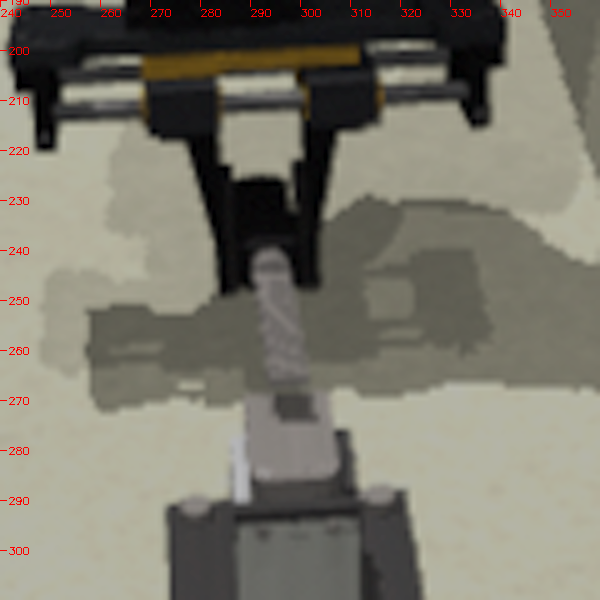

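```bash
python3 - <<'E'
from h import *
c=load("s_f6")
for u,v in ((296,264),(296,262),(295,255),(294,281),(294,270),(300,270)):
    d=c["depth"][v,u]; print(u,v,np.round((c["position"]+ray(c,[[u,v]])[0]*d)*1000,1))
E
python3 -m inch '[{"ax":0,"ay":0,"az":0,"dx":-0.5,"dy":0,"dz":4,"gripper":15},{"ax":0,"ay":0,"az":0,"dx":0,"dy":0,"dz":2,"gripper":15},{"ax":0,"ay":0,"az":0,"dx":0,"dy":0,"dz":0,"gripper":15},{"ax":0,"ay":0,"az":0,"dx":0,"dy":0,"dz":0,"gripper":15}]' | grep -E "pos|force"; for i in 1 2; do python3 -m inch '[{"ax":0,"ay":0,"az":0,"dx":0,"dy":0,"dz":1,"gripper":15},{"ax":0,"ay":0,"az":0,"dx":0,"dy":0,"dz":0,"gripper":15}]' | grep -E "pos|force"; done; python3 -c "
from h import *
st()"
```

```text
296 264 [603.6 -13.5  89.8]
296 262 [595.4 -12.5  88.3]
295 255 [561.4  -9.9  80.3]
294 281 [628.8 -20.8  73. ]
294 270 [597.1 -16.6  73. ]
300 270 [597.2  -6.1  71.8]
position: [0.4644, -0.0016, 0.0316]
ft_force: [-0.8, -0.2, 0.5]
position: [0.4647, -0.0016, 0.0306]
ft_force: [-0.3, 0.2, -1.6]
position: [0.465, -0.0016, 0.0295]
ft_force: [-0.6, 0.2, -0.9]
t 25.25 pos [465.   -1.6  29.5] yhead 86.07 z [ 0.2326 -0.0131 -0.9725] F [-0.64  0.24 -0.86] grip 23.5 q [-0.28  0.67  2.16  0.56  0.1  -2.33]
```

```bash
for i in 1 2 3; do python3 -m inch '[{"ax":0,"ay":0,"az":0,"dx":0,"dy":0,"dz":0.6,"gripper":15},{"ax":0,"ay":0,"az":0,"dx":0,"dy":0,"dz":0,"gripper":15}]' | grep -E "pos|force"; done; python3 -c "
from h import *
go(file_tcp(93,0,pitch=-13.4),T1=Tf(86,-13.4))"
```

```text
position: [0.4651, -0.0016, 0.029]
ft_force: [-0.7, -0.1, -0.6]
position: [0.4652, -0.0016, 0.0284]
ft_force: [0.5, 0.4, -2.1]
position: [0.4654, -0.0016, 0.0278]
ft_force: [-0.1, 0.0, -1.3]
t 25.85 pos [465.4  -1.6  27.8] yhead 86.07 z [ 0.2326 -0.013  -0.9725] F [-0.07  0.04 -1.33] grip 23.6 q [-0.28  0.68  2.16  0.58  0.09 -2.35]
turn [0.0032 0.0012 0.0005]
then shift mm [-0.5 -0.4 -0.4]
```

```bash
cat > f.py <<'E'
from h import *
import sys
o=robot.get_obs(); T=R.from_quat(o["tool_rot"]).as_matrix()
print("t",round(o["time"],2),"pos",np.round(np.array(o["position"])*1000,1),"Ftool",np.round(T.T@np.array(o["ft_force"]),2),"Mtool",np.round(T.T@np.array(o["moment"]),3),"q456",np.round(o["q"][3:],2),"pitch",round(np.degrees(np.arcsin(T[0,2])),2))
E
python3 f.py; for i in 1 2 3; do python3 -m inch '[{"ax":0,"ay":0,"az":0,"dx":0,"dy":0,"dz":0.6,"gripper":15},{"ax":0,"ay":0,"az":0,"dx":0,"dy":0,"dz":0,"gripper":15}]' >/dev/null; python3 f.py; done
```

```text
t 25.85 pos [465.4  -1.6  27.8] Ftool [0.38 0.03 1.28] Mtool [-0.042  0.26   0.02 ] q456 [ 0.58  0.09 -2.35] pitch 13.45
t 26.05 pos [465.5  -1.7  27.3] Ftool [-0.32 -1.07  0.26] Mtool [-0.037  0.183  0.016] q456 [ 0.59  0.09 -2.36] pitch 13.45
t 26.25 pos [465.7  -1.7  26.7] Ftool [-0.03  0.12  0.05] Mtool [-0.053  0.047  0.004] q456 [ 0.59  0.09 -2.37] pitch 13.46
t 26.45 pos [465.8  -1.7  26.1] Ftool [ 0.88  0.18 -0.55] Mtool [-0.022 -0.046  0.027] q456 [ 0.6   0.09 -2.38] pitch 13.46
```

Contact is felt through the moment: My went from 0.26 free to -0.05, about 2.3 N at the 133 mm lever. First stroke now, in short pieces with feedback.

```bash
python3 -m inch '[{"ax":0,"ay":0,"az":0,"dx":-4,"dy":0,"dz":-0.08,"gripper":15},{"ax":0,"ay":0,"az":0,"dx":-4,"dy":0,"dz":-0.08,"gripper":15}]' >/dev/null; python3 f.py
```

```text
t 26.65 pos [472.6  -1.9  28. ] Ftool [ 1.97  0.19 -1.55] Mtool [-0.033  0.173 -0.034] q456 [ 0.47  0.11 -2.24] pitch 13.35
```

```bash
python3 -m inch '[{"ax":0,"ay":0,"az":0,"dx":-4.5,"dy":0,"dz":-0.05,"gripper":15},{"ax":0,"ay":0,"az":0,"dx":-4.5,"dy":0,"dz":-0.05,"gripper":15},{"ax":0,"ay":0,"az":0,"dx":-4.5,"dy":0,"dz":-0.05,"gripper":15}]' >/dev/null; python3 f.py
```

```text
t 26.95 pos [485.7  -2.7  31.3] Ftool [ 2.12 -0.48 -1.56] Mtool [-0.028  0.251  0.007] q456 [ 0.34  0.15 -2.1 ] pitch 13.34
```

```bash
python3 -m inch '[{"ax":0,"ay":0,"az":0,"dx":-4.5,"dy":0,"dz":-0.05,"gripper":15},{"ax":0,"ay":0,"az":0,"dx":-4.5,"dy":0,"dz":-0.05,"gripper":15},{"ax":0,"ay":0,"az":0,"dx":-4.5,"dy":0,"dz":-0.05,"gripper":15}]' >/dev/null; python3 f.py;  python3 -m inch '[{"ax":0,"ay":0,"az":0,"dx":-4.5,"dy":0,"dz":-0.08,"gripper":15},{"ax":0,"ay":0,"az":0,"dx":-4.5,"dy":0,"dz":-0.08,"gripper":15}]' >/dev/null; python3 f.py
```

```text
t 27.25 pos [499.2  -3.8  34.7] Ftool [ 1.71  0.23 -2.33] Mtool [-0.02   0.179  0.023] q456 [ 0.26  0.19 -2.02] pitch 13.38
t 27.45 pos [508.4  -4.6  37. ] Ftool [ 1.67 -0.1  -2.11] Mtool [-0.028  0.227 -0.059] q456 [ 0.23  0.21 -1.98] pitch 13.42
```

```bash
python3 -m inch '[{"ax":0,"ay":0,"az":0,"dx":-4.5,"dy":0,"dz":-0.12,"gripper":15},{"ax":0,"ay":0,"az":0,"dx":-4.5,"dy":0,"dz":-0.12,"gripper":15}]' >/dev/null; python3 f.py;  python3 -m inch '[{"ax":0,"ay":0,"az":0,"dx":-4.5,"dy":0,"dz":-0.1,"gripper":15},{"ax":0,"ay":0,"az":0,"dx":-4.5,"dy":0,"dz":-0.1,"gripper":15},{"ax":0,"ay":0,"az":0,"dx":-2,"dy":0,"dz":-0.05,"gripper":15}]' >/dev/null; python3 f.py
```

```text
t 27.65 pos [517.4  -5.2  39.4] Ftool [ 1.75 -0.61 -1.42] Mtool [-0.053  0.214  0.008] q456 [ 0.2   0.23 -1.95] pitch 13.45
t 27.95 pos [528.6  -6.2  42.3] Ftool [ 1.48 -0.55 -1.05] Mtool [-0.014  0.274  0.034] q456 [ 0.18  0.26 -1.92] pitch 13.52
```

```bash
python3 -m inch '[{"ax":0,"ay":0,"az":0,"dx":0,"dy":0,"dz":-8,"gripper":15},{"ax":0,"ay":0,"az":0,"dx":0,"dy":0,"dz":-8,"gripper":15},{"ax":0,"ay":0,"az":0,"dx":0,"dy":0,"dz":0,"gripper":15}]' >/dev/null; python3 f.py; python3 - <<'E'
from h import *
s=snap("scene","s_f7"); crop(s,240,190,360,310,5,"c_s_f7.png",.8); snap("wrist","w_f7")
E
python3 -m inch '[{"ax":0,"ay":0,"az":0,"dx":12,"dy":0,"dz":0,"gripper":15},{"ax":0,"ay":0,"az":0,"dx":18,"dy":0,"dz":0,"gripper":15},{"ax":0,"ay":0,"az":0,"dx":18,"dy":0,"dz":0,"gripper":15},{"ax":0,"ay":0,"az":0,"dx":12,"dy":0,"dz":0,"gripper":15},{"ax":0,"ay":0,"az":0,"dx":4,"dy":0,"dz":0,"gripper":15},{"ax":0,"ay":0,"az":0,"dx":0,"dy":0,"dz":0,"gripper":15},{"ax":0,"ay":0,"az":0,"dx":0,"dy":0,"dz":0,"gripper":15},{"ax":0,"ay":0,"az":0,"dx":0,"dy":0,"dz":0,"gripper":15}]' >/dev/null; python3 f.py
```

```text
t 28.25 pos [524.2  -5.8  58.8] Ftool [0.43 0.37 1.11] Mtool [0.014 0.203 0.057] q456 [ 0.16  0.29 -1.9 ] pitch 13.55
t 29.15 pos [462.7  -1.7  42.9] Ftool [ 0.28 -0.05  0.45] Mtool [-0.008  0.203  0.025] q456 [ 0.42  0.13 -2.2 ] pitch 13.52
```

View pics/c_s_f7.png

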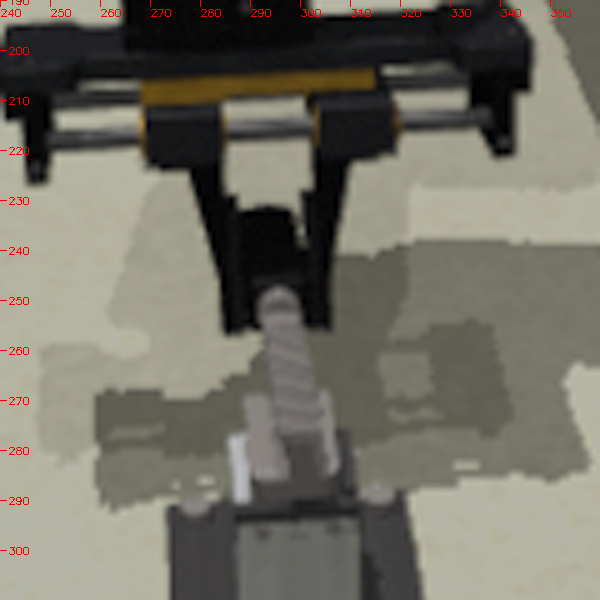

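View pics/w_f7.png

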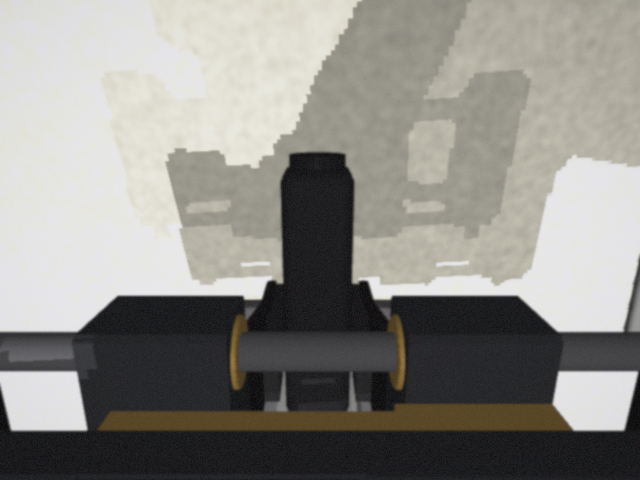

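First stroke is done and the file was lifted 16 mm and carried back in the air. The scene crop shows the coupon unmoved, against its stops. Second stroke.

```bash
python3 -m inch '[{"ax":0,"ay":0,"az":0,"dx":0,"dy":0,"dz":6,"gripper":15},{"ax":0,"ay":0,"az":0,"dx":0,"dy":0,"dz":6,"gripper":15},{"ax":0,"ay":0,"az":0,"dx":0,"dy":0,"dz":2.5,"gripper":15},{"ax":0,"ay":0,"az":0,"dx":0,"dy":0,"dz":0,"gripper":15},{"ax":0,"ay":0,"az":0,"dx":0,"dy":0,"dz":0,"gripper":15}]' >/dev/null; python3 f.py; for i in 1 2 3; do  python3 -m inch '[{"ax":0,"ay":0,"az":0,"dx":0,"dy":0,"dz":0.8,"gripper":15},{"ax":0,"ay":0,"az":0,"dx":0,"dy":0,"dz":0,"gripper":15}]' >/dev/null; python3 f.py; done
```

```text
t 29.65 pos [465.6  -1.7  28.7] Ftool [-0.45  0.08  0.29] Mtool [-0.055  0.211  0.027] q456 [ 0.57  0.1  -2.34] pitch 13.48
t 29.85 pos [465.5  -1.7  28. ] Ftool [-0.49 -0.5   1.24] Mtool [-0.048  0.195 -0.005] q456 [ 0.58  0.09 -2.35] pitch 13.47
t 30.05 pos [465.7  -1.7  27.2] Ftool [-0.3   0.22 -0.3 ] Mtool [ 0.007  0.1   -0.003] q456 [ 0.59  0.09 -2.36] pitch 13.47
t 30.25 pos [465.9  -1.7  26.4] Ftool [ 0.06  0.8  -1.  ] Mtool [-0.059  0.018  0.023] q456 [ 0.6   0.09 -2.37] pitch 13.47
```

```bash
python3 -m inch '[{"ax":0,"ay":0,"az":0,"dx":0,"dy":0,"dz":0.4,"gripper":15},{"ax":0,"ay":0,"az":0,"dx":-4,"dy":0,"dz":-0.08,"gripper":15},{"ax":0,"ay":0,"az":0,"dx":-4,"dy":0,"dz":-0.08,"gripper":15}]' >/dev/null; python3 f.py; python3 -m inch '[{"ax":0,"ay":0,"az":0,"dx":-4.5,"dy":0,"dz":-0.05,"gripper":15},{"ax":0,"ay":0,"az":0,"dx":-4.5,"dy":0,"dz":-0.05,"gripper":15},{"ax":0,"ay":0,"az":0,"dx":-4.5,"dy":0,"dz":-0.05,"gripper":15}]' >/dev/null; python3 f.py;python3 -m inch '[{"ax":0,"ay":0,"az":0,"dx":-4.5,"dy":0,"dz":-0.06,"gripper":15},{"ax":0,"ay":0,"az":0,"dx":-4.5,"dy":0,"dz":-0.06,"gripper":15},{"ax":0,"ay":0,"az":0,"dx":-4.5,"dy":0,"dz":-0.06,"gripper":15}]' >/dev/null; python3 f.py
```

```text
t 30.55 pos [472.4  -1.8  27.8] Ftool [ 2.    0.29 -1.51] Mtool [0.035 0.123 0.073] q456 [ 0.47  0.11 -2.24] pitch 13.33
t 30.85 pos [485.5  -2.6  31.1] Ftool [ 1.27 -1.1  -2.08] Mtool [ 0.021  0.242 -0.019] q456 [ 0.34  0.15 -2.1 ] pitch 13.32
t 31.15 pos [499.   -3.7  34.5] Ftool [ 1.67  0.6  -2.23] Mtool [-0.023  0.22   0.018] q456 [ 0.26  0.19 -2.02] pitch 13.36
```

```bash
python3 -m inch '[{"ax":0,"ay":0,"az":0,"dx":-4.5,"dy":0,"dz":-0.08,"gripper":15},{"ax":0,"ay":0,"az":0,"dx":-4.5,"dy":0,"dz":-0.08,"gripper":15}]' >/dev/null; python3 f.py
```

```text
t 31.35 pos [508.4  -4.5  36.8] Ftool [ 1.64 -0.18 -2.83] Mtool [-0.045  0.284 -0.037] q456 [ 0.23  0.21 -1.98] pitch 13.42
```

```bash
python3 -m inch '[{"ax":0,"ay":0,"az":0,"dx":-4.5,"dy":0,"dz":-0.14,"gripper":15},{"ax":0,"ay":0,"az":0,"dx":-4.5,"dy":0,"dz":-0.14,"gripper":15}]' >/dev/null; python3 f.py;  python3 -m inch '[{"ax":0,"ay":0,"az":0,"dx":-4.5,"dy":0,"dz":-0.1,"gripper":15},{"ax":0,"ay":0,"az":0,"dx":-4.5,"dy":0,"dz":-0.1,"gripper":15},{"ax":0,"ay":0,"az":0,"dx":-2,"dy":0,"dz":-0.05,"gripper":15}]' >/dev/null; python3 f.py; python3 -m inch '[{"ax":0,"ay":0,"az":0,"dx":0,"dy":0,"dz":-8,"gripper":15},{"ax":0,"ay":0,"az":0,"dx":0,"dy":0,"dz":-8,"gripper":15},{"ax":0,"ay":0,"az":0,"dx":0,"dy":0,"dz":-8,"gripper":15},{"ax":0,"ay":0,"az":0,"dx":0,"dy":0,"dz":0,"gripper":15}]' >/dev/null; python3 f.py; python3 - <<'E'
from h import *
s=snap("scene","s_f8"); crop(s,240,190,360,310,5,"c_s_f8.png",.8)
E
```

```text
t 31.55 pos [517.4  -5.2  39.2] Ftool [ 1.67 -0.49 -1.41] Mtool [-0.017  0.336  0.022] q456 [ 0.2   0.23 -1.95] pitch 13.45
t 31.85 pos [528.6  -6.1  42.2] Ftool [ 1.47 -0.2  -0.74] Mtool [-0.007  0.273  0.028] q456 [ 0.18  0.26 -1.92] pitch 13.52
t 32.25 pos [522.4  -5.7  66.7] Ftool [0.12 1.02 1.83] Mtool [0.027 0.263 0.045] q456 [ 0.15  0.31 -1.89] pitch 13.57
```

View pics/c_s_f8.png

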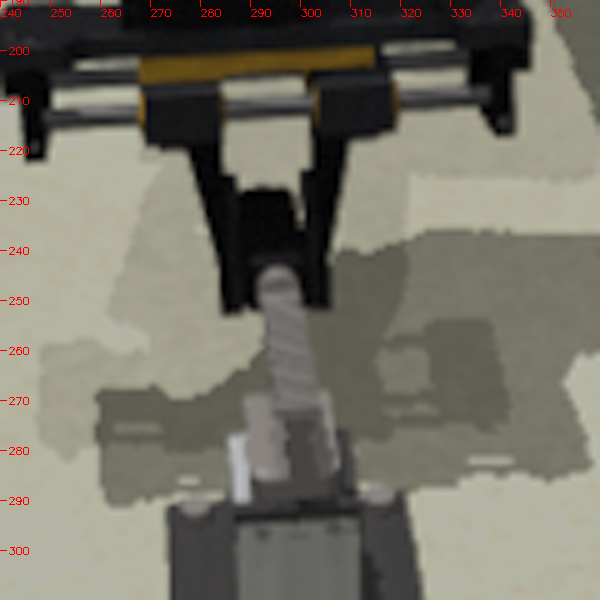

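```bash
python3 -m inch '[{"ax":0,"ay":0,"az":0,"dx":5,"dy":0,"dz":-20,"gripper":15},{"ax":0,"ay":0,"az":0,"dx":10,"dy":0,"dz":-25,"gripper":15},{"ax":0,"ay":0.118,"az":0,"dx":10,"dy":10,"dz":0,"gripper":15},{"ax":0,"ay":0.118,"az":0,"dx":10,"dy":20,"dz":0,"gripper":15}]' >/dev/null; python3 -c "
from h import *
go([.4729,.1902,.106],97.02)"
```

```text
t 32.7 pos [478.4  26.5 103.2] yhead 85.92 z [-0.0041  0.0019 -1.    ] F [ 1.8  -0.12 -1.65] grip 23.5 q [-0.18  0.53  1.9   0.    0.71 -1.68]
turn [ 0.002  -0.0041 -0.1936]
then shift mm [-14.5 163.2  -2.8]
```

```bash
python3 -m inch '[{"ax":0,"ay":0,"az":-0.097,"dx":0,"dy":15,"dz":0,"gripper":15},{"ax":0,"ay":0,"az":-0.097,"dx":0,"dy":30,"dz":-2,"gripper":15},{"ax":0,"ay":0,"az":0,"dx":-4,"dy":40,"dz":0,"gripper":15},{"ax":0,"ay":0,"az":0,"dx":-5,"dy":40,"dz":0,"gripper":15},{"ax":0,"ay":0,"az":0,"dx":-5,"dy":30,"dz":0,"gripper":15},{"ax":0,"ay":0,"az":0,"dx":0,"dy":6,"dz":0,"gripper":15},{"ax":0,"ay":0,"az":0,"dx":0,"dy":0,"dz":0,"gripper":15},{"ax":0,"ay":0,"az":0,"dx":0,"dy":0,"dz":0,"gripper":15}]' >/dev/null;  python3 -m inch '[{"ax":0,"ay":0,"az":0,"dx":0,"dy":0,"dz":0,"gripper":15},{"ax":0,"ay":0,"az":0,"dx":0,"dy":0,"dz":0,"gripper":15}]' >/dev/null; python3 -c "
from h import *
go([.4729,.1902,.0757],97.02)"
```

```text
t 33.7 pos [479.2 187.9 104.6] yhead 97.08 z [-0.001   0.0029 -1.    ] F [ 0.13  0.   -1.31] grip 23.3 q [ 0.15  0.56  1.81  0.    0.77 -1.54]
turn [ 0.003  -0.0006  0.0011]
then shift mm [ 5.9  3.1 28.9]
```

```bash
python3 -m inch '[{"ax":0.003,"ay":0,"az":0,"dx":5.9,"dy":3,"dz":10,"gripper":15},{"ax":0,"ay":0,"az":0,"dx":0,"dy":0,"dz":19,"gripper":15},{"ax":0,"ay":0,"az":0,"dx":0,"dy":0,"dz":0,"gripper":15},{"ax":0,"ay":0,"az":0,"dx":0,"dy":0,"dz":0,"gripper":15},{"ax":0,"ay":0,"az":0,"dx":0,"dy":0,"dz":0,"gripper":15},{"ax":0,"ay":0,"az":0,"dx":0,"dy":0,"dz":0,"gripper":15}]' >/dev/null; python3 - <<'E'
from h import *
go([.4729,.1902,.0557],97.02)
s=snap("scene","s_f9"); crop(s,350,160,450,300,4,"c_s_f9.png",.8); w=snap("wrist","w_f9")
a=cv2.imread("pics/c_s_f9.png"); b=cv2.imread("pics/w_f9.png"); cv2.imwrite("pics/c_9.png",np.hstack([a[:,:],cv2.resize(b[:,200:440],(280,560))])[:, :800])
E
```

```text
t 34.3 pos [473.5 191.2  76.4] yhead 97.17 z [ 1.3e-03  3.0e-04 -1.0e+00] F [-0.18 -0.21 -1.39] grip 23.6 q [ 0.16  0.61  1.84  0.    0.69 -1.53]
turn [0.0002 0.0013 0.0026]
then shift mm [ 0.7 -0.9 20.7]
```

View pics/c_9.png

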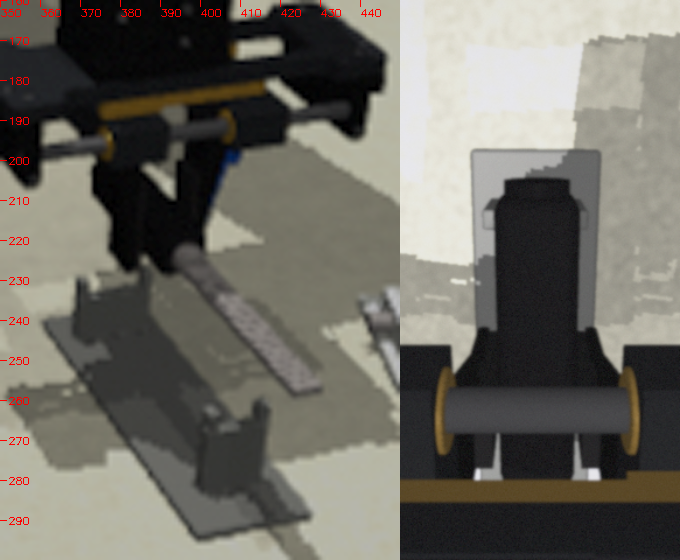

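```bash
python3 -m inch '[{"ax":0,"ay":0.001,"az":0.003,"dx":0.6,"dy":-0.9,"dz":8,"gripper":15},{"ax":0,"ay":0,"az":0,"dx":0,"dy":0,"dz":12,"gripper":15},{"ax":0,"ay":0,"az":0,"dx":0,"dy":0,"dz":10,"gripper":15},{"ax":0,"ay":0,"az":0,"dx":0,"dy":0,"dz":5,"gripper":15},{"ax":0,"ay":0,"az":0,"dx":0,"dy":0,"dz":0,"gripper":15},{"ax":0,"ay":0,"az":0,"dx":0,"dy":0,"dz":0,"gripper":15}]' >/dev/null; python3 -c "
from h import *
go([.4729,.1902,.0257],97.02)"; python3 f.py
```

```text
t 35.0 pos [472.2 190.3  40.3] yhead 97.02 z [-1.9e-03 -1.0e-04 -1.0e+00] F [-0.35  0.04 -0.63] grip 23.5 q [ 0.16  0.68  1.86  0.    0.61 -1.53]
turn [ 0.0001 -0.0019  0.    ]
then shift mm [-0.7 -0.2 14.6]
t 35.0 pos [472.2 190.3  40.3] Ftool [0.34 0.08 0.64] Mtool [-0.022  0.057 -0.031] q456 [ 0.    0.61 -1.53] pitch -0.11
```

```bash
python3 -m inch '[{"ax":0,"ay":-0.001,"az":0,"dx":-0.4,"dy":0,"dz":6,"gripper":15},{"ax":0,"ay":0,"az":0,"dx":0,"dy":0,"dz":5,"gripper":15},{"ax":0,"ay":0,"az":0,"dx":0,"dy":0,"dz":2,"gripper":15},{"ax":0,"ay":0,"az":0,"dx":0,"dy":0,"dz":0,"gripper":15},{"ax":0,"ay":0,"az":0,"dx":0,"dy":0,"dz":0,"gripper":15}]' >/dev/null; python3 f.py; for i in 1 2; do python3 -m inch '[{"ax":0,"ay":0,"az":0,"dx":0,"dy":0,"dz":0.7,"gripper":15},{"ax":0,"ay":0,"az":0,"dx":0,"dy":0,"dz":0,"gripper":15}]' >/dev/null; python3 f.py; done
```

```text
t 35.5 pos [472.7 190.4  27.7] Ftool [-0.47  0.44  1.47] Mtool [ 0.034  0.045 -0.017] q456 [ 0.    0.58 -1.53] pitch -0.02
t 35.7 pos [472.7 190.4  27. ] Ftool [0.03 0.24 1.14] Mtool [-0.037  0.021  0.002] q456 [ 0.    0.58 -1.53] pitch -0.01
t 35.9 pos [472.7 190.4  26.3] Ftool [0.34 0.32 0.67] Mtool [-0.067  0.09   0.022] q456 [ 0.    0.57 -1.53] pitch -0.02
```

```bash
for i in 1 2; do python3 -m inch '[{"ax":0,"ay":0,"az":0,"dx":0,"dy":0,"dz":0.5,"gripper":15},{"ax":0,"ay":0,"az":0,"dx":0,"dy":0,"dz":0,"gripper":15}]' >/dev/null; python3 f.py; done
```

```text
t 36.1 pos [472.7 190.4  25.8] Ftool [-0.53 -0.4   0.37] Mtool [-0.056  0.034 -0.05 ] q456 [ 0.    0.57 -1.53] pitch -0.01
t 36.3 pos [472.7 190.4  25.6] Ftool [ 0.81  0.33 -3.  ] Mtool [-0.034  0.073  0.023] q456 [ 0.    0.57 -1.53] pitch 0.0
```

Seated: Fz reverses to -3 N at z = 25.6. I'll release and rise.

```bash
python3 -m inch '[{"ax":0,"ay":0,"az":0,"dx":0,"dy":0,"dz":-0.3,"gripper":30},{"ax":0,"ay":0,"az":0,"dx":0,"dy":0,"dz":0,"gripper":45},{"ax":0,"ay":0,"az":0,"dx":0,"dy":0,"dz":0,"gripper":60},{"ax":0,"ay":0,"az":0,"dx":0,"dy":0,"dz":-10,"gripper":60},{"ax":0,"ay":0,"az":0,"dx":0,"dy":0,"dz":-35,"gripper":60},{"ax":0,"ay":0,"az":0,"dx":0,"dy":0,"dz":-45,"gripper":60},{"ax":0,"ay":0,"az":0,"dx":0,"dy":0,"dz":-45,"gripper":80},{"ax":0,"ay":0,"az":0,"dx":0,"dy":0,"dz":0,"gripper":80}]' >/dev/null;  python3 - <<'E'
from h import *
st(); s=snap("scene","s_10"); crop(s,350,190,450,300,4,"a.png",.8); w=snap("wrist","w_10")
a=cv2.imread("pics/a.png"); b=cv2.imread("pics/w_10.png"); cv2.imwrite("pics/c_10.png",np.hstack([a,cv2.resize(b[60:420,180:460],(342,440))]))
E
```

```text
t 37.1 pos [476.8 191.2 166.7] yhead 97.04 z [ 0.013   0.0023 -0.9999] F [0.76 0.2  0.56] grip 61.3 q [ 0.16  0.45  1.78  0.    0.9  -1.53]
```

View pics/c_10.png

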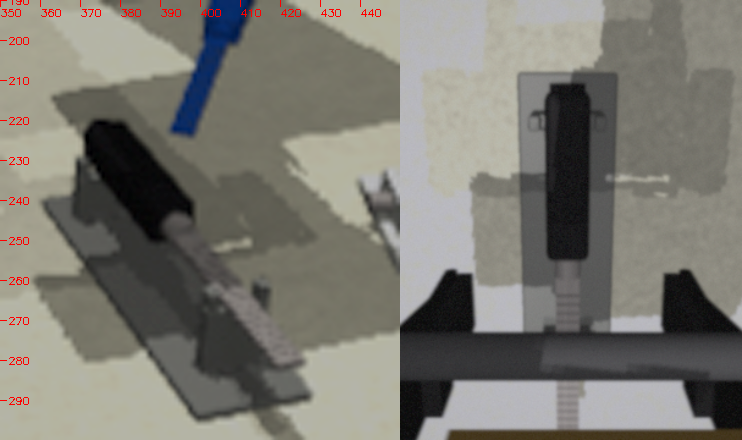

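The file lies back in both notches, and nothing else was disturbed. Now I'll go to the coupon and grip it by its ends.

```bash
python3 -c "
from h import *
blend([.616,-.0125,.15],-4.0,12)"
```

```text
t 37.2 pos [473.3 190.5 162.2] yhead 97.02 z [ 3.1e-03  6.0e-04 -1.0e+00] F [-0.47 -0.16 -0.78] grip 66.3 q [ 0.16  0.46  1.78  0.    0.9  -1.53]
az per row 0.1469
[-10, -18, 1] [-12, -17, 1] [-15, -15, 1] [-17, -12, 1] [-18, -10, 1] [-19, -7, 1] [-20, -4, 1] [-21, -1, 1] [-21, 2, 1] [-20, 5, 1] [-19, 8, 1] [-18, 11, 1]
```

```bash
python3 -m inch '[{"ax":0,"ay":0,"az":0.147,"dx":-10,"dy":-18,"dz":1,"gripper":80},{"ax":0,"ay":0,"az":0.147,"dx":-12,"dy":-17,"dz":1,"gripper":80},{"ax":0,"ay":0,"az":0.147,"dx":-15,"dy":-15,"dz":1,"gripper":80},{"ax":0,"ay":0,"az":0.147,"dx":-17,"dy":-12,"dz":1,"gripper":80},{"ax":0,"ay":0,"az":0.147,"dx":-18,"dy":-10,"dz":1,"gripper":80},{"ax":0,"ay":0,"az":0.147,"dx":-19,"dy":-7,"dz":1,"gripper":80},{"ax":0,"ay":0,"az":0.147,"dx":-20,"dy":-4,"dz":1,"gripper":80},{"ax":0,"ay":0,"az":0.147,"dx":-21,"dy":-1,"dz":1,"gripper":80}]' >/dev/null; python3 -m inch '[{"ax":0,"ay":0,"az":0.147,"dx":-21,"dy":2,"dz":1,"gripper":80},{"ax":0,"ay":0,"az":0.147,"dx":-20,"dy":5,"dz":1,"gripper":80},{"ax":0,"ay":0,"az":0.147,"dx":-19,"dy":8,"dz":1,"gripper":80},{"ax":0,"ay":0,"az":0.147,"dx":-18,"dy":11,"dz":1,"gripper":80},{"ax":0,"ay":0,"az":0,"dx":0,"dy":0,"dz":0,"gripper":80},{"ax":0,"ay":0,"az":0,"dx":0,"dy":0,"dz":0,"gripper":80},{"ax":0,"ay":0,"az":0,"dx":0,"dy":0,"dz":0,"gripper":80},{"ax":0,"ay":0,"az":0,"dx":0,"dy":0,"dz":0,"gripper":80}]' >/dev/null; python3 - <<'E'
from h import *
go([.616,-.0125,.105],-4.0); w=snap("wrist","w_11")
E
```

```text
t 38.8 pos [615.3 -12.  148.1] yhead -3.93 z [-2.e-03  6.e-04 -1.e+00] F [-0.83 -0.06  0.32] grip 69.7 q [-0.2   0.6   1.52  0.    1.01 -0.13]
turn [-0.002  -0.0004  0.0012]
then shift mm [-0.4  0.7 43.1]
```

View pics/w_11.png

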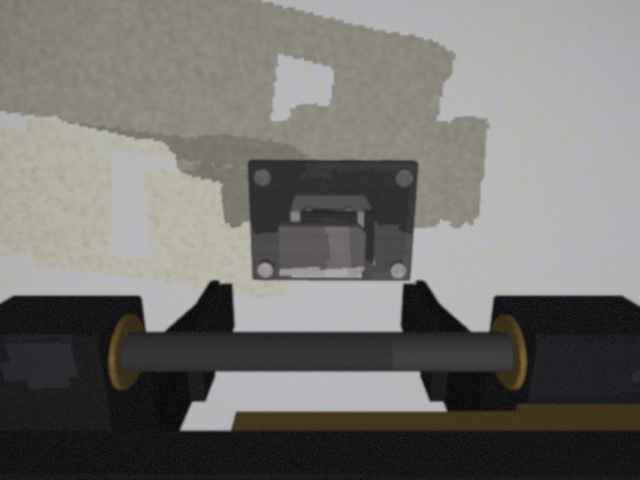

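```bash
python3 - <<'E'
from h import *
w=load("w_11"); crop(w,260,180,390,290,6,"c_11.png",.7)
E
```

```text
(no output)
```

View pics/c_11.png

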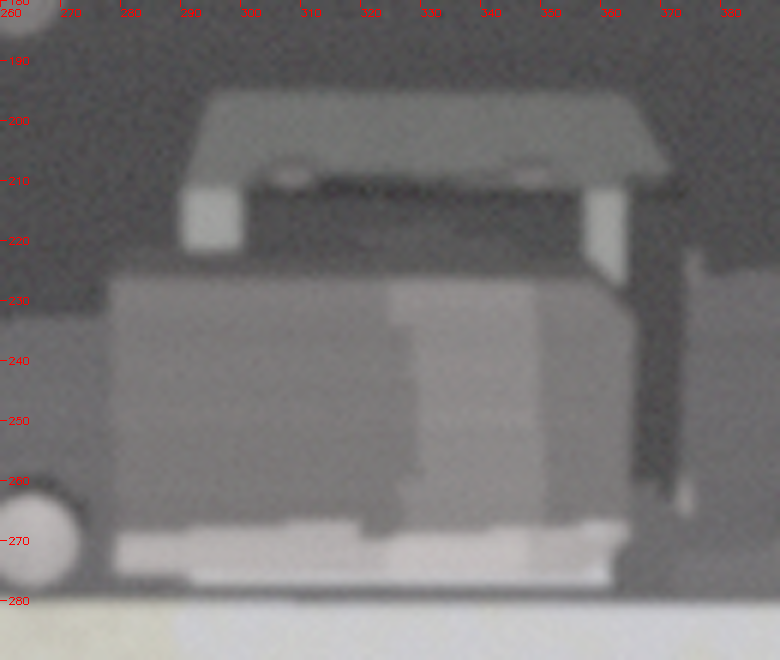

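```bash
python3 - <<'E'
from h import *
w=load("w_11"); P=atz(w,[[278,226.5],[361,226.5],[279,275.5],[360,275.5],[278,250],[364.5,250]],.075); print(np.round(P*1000,1).tolist())
print("raw centre", np.round(P[:4].mean(0)*1000,1), "along", np.round(P[4:].mean(0)*1000,1))
go([.6165,-.0125,.095],-4.0)
E
```

```text
[[594.2, 2.8, 75.0], [641.6, -0.4, 75.0], [592.0, -27.1, 75.0], [639.8, -30.3, 75.0], [592.9, -11.3, 75.0], [643.1, -14.7, 75.0]]
raw centre [616.9 -13.8  75. ] along [618. -13.  75.]
t 38.85 pos [615.6 -12.1 148.4] yhead -3.94 z [-1.3e-03  4.0e-04 -1.0e+00] F [-0.44 -0.59 -0.51] grip 69.7 q [-0.2   0.6   1.52  0.    1.01 -0.13]
turn [-0.0013 -0.0003  0.0011]
then shift mm [-0.4  0.9 53.4]
```

```bash
python3 -m inch '[{"ax":-0.001,"ay":0,"az":0,"dx":-0.4,"dy":1.8,"dz":25,"gripper":80},{"ax":0,"ay":0,"az":0,"dx":0,"dy":0,"dz":30,"gripper":80},{"ax":0,"ay":0,"az":0,"dx":0,"dy":0,"dz":15,"gripper":80},{"ax":0,"ay":0,"az":0,"dx":0,"dy":0,"dz":4,"gripper":80},{"ax":0,"ay":0,"az":0,"dx":0,"dy":0,"dz":0,"gripper":80},{"ax":0,"ay":0,"az":0,"dx":0,"dy":0,"dz":0,"gripper":80},{"ax":0,"ay":0,"az":0,"dx":0,"dy":0,"dz":0,"gripper":80}]' >/dev/null; python3 - <<'E'
from h import *
go([.6173,-.0125,.0688],-4.0); w=snap("wrist","w_12")
E
```

```text
t 39.55 pos [619.2 -13.8  75.8] yhead -4.05 z [ 3.2e-03 -5.0e-04 -1.0e+00] F [ 0.54 -0.63 -0.33] grip 69.8 q [-0.2   0.71  1.56  0.    0.87 -0.13]
turn [ 0.0033  0.0003 -0.0008]
then shift mm [ 1.1 -2.   7. ]
```

View pics/w_12.png

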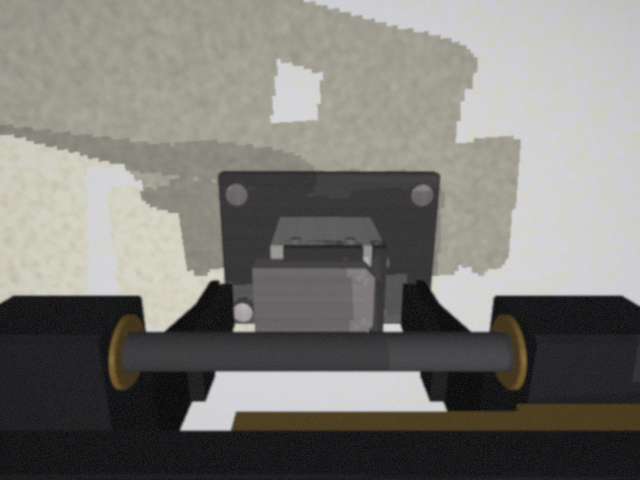

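```bash
python3 -m inch '[{"ax":0.003,"ay":0,"az":0,"dx":1,"dy":-1.8,"dz":0,"gripper":80},{"ax":0,"ay":0,"az":0,"dx":0,"dy":0,"dz":3.5,"gripper":80},{"ax":0,"ay":0,"az":0,"dx":0,"dy":0,"dz":3,"gripper":80},{"ax":0,"ay":0,"az":0,"dx":0,"dy":0,"dz":0,"gripper":80},{"ax":0,"ay":0,"az":0,"dx":0,"dy":0,"dz":0,"gripper":80}]' >/dev/null; python3 -c "
from h import *
go([.6173,-.0125,.0688],-4.0)"
```

```text
t 40.1 pos [616.3 -12.5  67.7] yhead -4.05 z [-2.8e-03  3.0e-04 -1.0e+00] F [0.25 1.25 0.76] grip 69.6 q [-0.2   0.72  1.57 -0.    0.86 -0.13]
turn [-0.0028 -0.0001 -0.0009]
then shift mm [ 0.   1.  -1.1]
```

```bash
python3 -m inch '[{"ax":-0.001,"ay":0,"az":0,"dx":0,"dy":0.5,"dz":-0.7,"gripper":80},{"ax":0,"ay":0,"az":0,"dx":0,"dy":0,"dz":0,"gripper":80},{"ax":0,"ay":0,"az":0,"dx":0,"dy":0,"dz":0,"gripper":80}]' >/dev/null; python3 -c "
from h import *
go([.6173,-.0125,.0688],-4.0)"
```

```text
t 40.4 pos [617.1 -12.6  68.8] yhead -4.05 z [-1.e-03  1.e-04 -1.e+00] F [-0.12 -0.15 -0.57] grip 69.6 q [-0.2   0.72  1.57 -0.    0.86 -0.13]
turn [-0.001  -0.     -0.0009]
then shift mm [0.1 0.2 0. ]
```

Now close on the ends.

```bash
python3 -m inch '[{"ax":0,"ay":0,"az":0,"dx":0,"dy":0,"dz":0,"gripper":65},{"ax":0,"ay":0,"az":0,"dx":0,"dy":0,"dz":0,"gripper":50},{"ax":0,"ay":0,"az":0,"dx":0,"dy":0,"dz":0,"gripper":50},{"ax":0,"ay":0,"az":0,"dx":0,"dy":0,"dz":0,"gripper":50},{"ax":0,"ay":0,"az":0,"dx":0,"dy":0,"dz":0,"gripper":50}]' 30; python3 f.py
```

```text
time: 40.9
position: [0.617, -0.0125, 0.0687]
tool_rot: [0.732, 0.682, -0.0, -0.0]
ft_force: [-0.6, -0.7, -0.6]
grip_width: 0.0492
t 40.9 pos [617.  -12.5  68.7] Ftool [-0.77 -0.55  0.59] Mtool [ 0.001  0.028 -0.001] q456 [-0.    0.86 -0.13] pitch -0.07
```

```bash
python3 -m inch '[{"ax":0,"ay":0,"az":0,"dx":0,"dy":0,"dz":-4,"gripper":50},{"ax":0,"ay":0,"az":0,"dx":0,"dy":0,"dz":-15,"gripper":50},{"ax":0,"ay":0,"az":0,"dx":0,"dy":0,"dz":-30,"gripper":50},{"ax":0,"ay":0,"az":0,"dx":0,"dy":0,"dz":-30,"gripper":50}]' | grep grip; python3 -c "
from h import *
blend([.463,.343,.15],-9.15,9)"
```

```text
grip_width: 0.0494
t 41.3 pos [616.6 -12.4 149. ] yhead -4.05 z [-2.4e-03  4.0e-04 -1.0e+00] F [ 0.57  0.22 -1.09] grip 49.4 q [-0.2   0.61  1.52 -0.    1.02 -0.13]
az per row 0.0099
[38, -20, 0] [38, -20, 0] [38, -21, 0] [38, -21, 0] [37, -21, 0] [37, -22, 0] [37, -22, 0] [37, -22, 0] [37, -23, 0]
```

```bash
python3 -m inch '[{"ax":0,"ay":0,"az":0.01,"dx":20,"dy":-10,"dz":0,"gripper":50},{"ax":0,"ay":0,"az":0.01,"dx":38,"dy":-20,"dz":0,"gripper":50},{"ax":0,"ay":0,"az":0.01,"dx":38,"dy":-21,"dz":0,"gripper":50},{"ax":0,"ay":0,"az":0.01,"dx":38,"dy":-21,"dz":0,"gripper":50},{"ax":0,"ay":0,"az":0.01,"dx":38,"dy":-21,"dz":0,"gripper":50},{"ax":0,"ay":0,"az":0.01,"dx":38,"dy":-22,"dz":0,"gripper":50},{"ax":0,"ay":0,"az":0.01,"dx":38,"dy":-22,"dz":0,"gripper":50},{"ax":0,"ay":0,"az":0.01,"dx":37,"dy":-22,"dz":0,"gripper":50}]' >/dev/null; python3 -m inch '[{"ax":0,"ay":0,"az":0.009,"dx":32,"dy":-20,"dz":0,"gripper":50},{"ax":0,"ay":0,"az":0,"dx":20,"dy":-11,"dz":0,"gripper":50},{"ax":0,"ay":0,"az":0,"dx":0,"dy":0,"dz":0,"gripper":50},{"ax":0,"ay":0,"az":0,"dx":0,"dy":0,"dz":0,"gripper":50},{"ax":0,"ay":0,"az":0,"dx":0,"dy":0,"dz":0,"gripper":50},{"ax":0,"ay":0,"az":0,"dx":0,"dy":0,"dz":0,"gripper":50}]' >/dev/null; python3 - <<'E'
from h import *
w=snap("wrist","w_13"); go([.4694,.3833,.1],-9.15); crop(w,220,120,420,340,4,"c_13.png",.8)
E
```

```text
t 42.75 pos [467.7 343.  148.1] yhead -9.26 z [-0.0013 -0.     -1.    ] F [ 0.35 -0.24 -1.26] grip 49.3 q [0.44 0.56 1.62 0.   0.96 0.6 ]
turn [-0.0013  0.0002 -0.0019]
then shift mm [40.1 -4.7 48.1]
```

View pics/w_13.png

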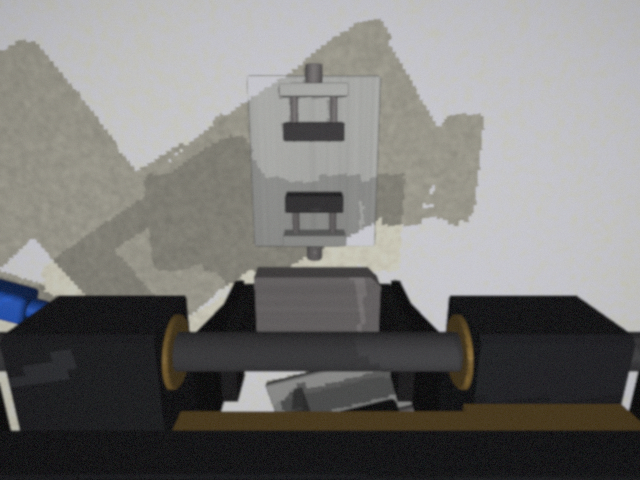

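```bash
python3 - <<'E'
from h import *
w=load("w_13"); crop(w,240,65,395,275,4,"a.png",.7); a=cv2.imread("pics/a.png"); cv2.imwrite("pics/c_13.png",cv2.resize(a,None,fx=.7,fy=.7))
E
```

```text
(no output)
```

View pics/c_13.png

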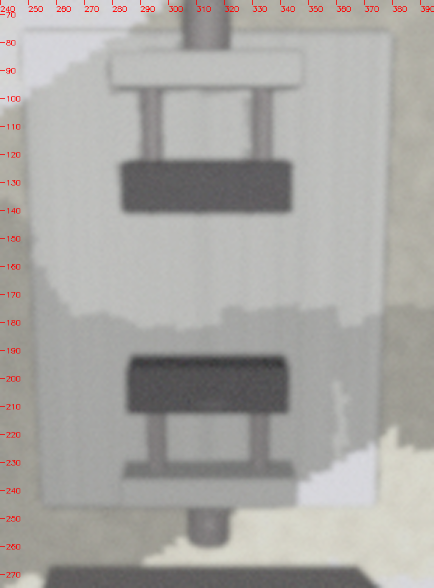

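```bash
python3 - <<'E'
from h import *
w=load("w_13")
M=[[-45,60,8],[45,60,8],[-45,-60,8],[45,-60,8]];U=[[247.5,76],[379.5,76],[255,244.5],[374.5,244.5]]
p=fit(w,M,U,[.47,.38,-.16])
B=[[-20,18,26],[20,18,26],[-20,-18,26],[20,-18,26]];UB=[[282.5,140],[343.5,140],[285.5,196],[342,196]]
fit(w,B,UB,p)
print(np.round(atz(w,[[313,140],[313,196]],.026)*1000,1),np.round(atz(w,[[313,192]],.008)*1000,1))
x=np.load("ba.npy")
def cam(c,o):
    c=dict(c); r=R.from_quat(c["attitude"]); c["position"]=c["position"]+r.apply(o[:3]); c["attitude"]=(r*R.from_rotvec(o[3:])).as_quat(); return c
fit(cam(w,x[:6]),M+B,U+UB,p)
# coupon in hand corners raw
print(np.round(proj(w,[p[0],p[1],0]),1))
E
```

```text
xy mm [472.4 383. ] yaw deg -9.05 rms px 1.47
[[-1.4, -1.2], [1.7, -1.7], [-0.8, 2.1], [0.5, 1.7]]
xy mm [472.1 383. ] yaw deg -8.95 rms px 0.88
[[0.0, 0.9], [0.3, 0.6], [-1.5, -0.7], [1.1, -0.9]]
[[474.8 401.3  26. ]
 [468.8 364.8  26. ]] [[468.5 364.3   8. ]]
xy mm [471.9 386.2] yaw deg -8.96 rms px 0.86
[[-0.4, 0.2], [0.4, -0.5], [-0.4, 1.3], [-0.1, 1.2], [0.6, 0.7], [-0.0, 0.5], [-1.1, -1.5], [0.8, -1.7]]
[[314.2 164. ]]
```

```bash
python3 -c "
from h import *
go([.4715,.3840,.055],-9.05)"
```

```text
t 42.75 pos [467.7 343.  148.1] yhead -9.26 z [-0.0013 -0.     -1.    ] F [ 0.35 -0.24 -1.26] grip 49.3 q [0.44 0.56 1.62 0.   0.96 0.6 ]
turn [-0.0013  0.0002 -0.0036]
then shift mm [41.1 -2.7 93.1]
```

```bash
python3 -m inch '[{"ax":-0.001,"ay":0,"az":-0.0035,"dx":11,"dy":-1,"dz":10,"gripper":50},{"ax":0,"ay":0,"az":0,"dx":15,"dy":-1,"dz":20,"gripper":50},{"ax":0,"ay":0,"az":0,"dx":15,"dy":-0.7,"dz":25,"gripper":50},{"ax":0,"ay":0,"az":0,"dx":0,"dy":0,"dz":25,"gripper":50},{"ax":0,"ay":0,"az":0,"dx":0,"dy":0,"dz":13,"gripper":50},{"ax":0,"ay":0,"az":0,"dx":0,"dy":0,"dz":0,"gripper":50},{"ax":0,"ay":0,"az":0,"dx":0,"dy":0,"dz":0,"gripper":50},{"ax":0,"ay":0,"az":0,"dx":0,"dy":0,"dz":0,"gripper":50}]' >/dev/null; python3 -m inch '[{"ax":0,"ay":0,"az":0,"dx":0,"dy":0,"dz":0,"gripper":50},{"ax":0,"ay":0,"az":0,"dx":0,"dy":0,"dz":0,"gripper":50}]' >/dev/null; python3 - <<'E'
from h import *
go([.4715,.3840,.055],-9.05); w=snap("wrist","w_14"); s=snap("scene","s_14"); crop(s,420,190,530,290,7,"c_s14.png",.8); crop(w,220,140,420,335,4,"c_14.png",.7)
E
```

```text
t 43.75 pos [471.3 385.3  56. ] yhead -8.96 z [ 1.3e-03  9.0e-04 -1.0e+00] F [ 0.45 -0.44 -1.61] grip 49.5 q [0.5  0.73 1.6  0.   0.81 0.66]
turn [ 0.0012 -0.0011  0.0016]
then shift mm [-1.2  0.4  1. ]
```

View pics/c_14.png

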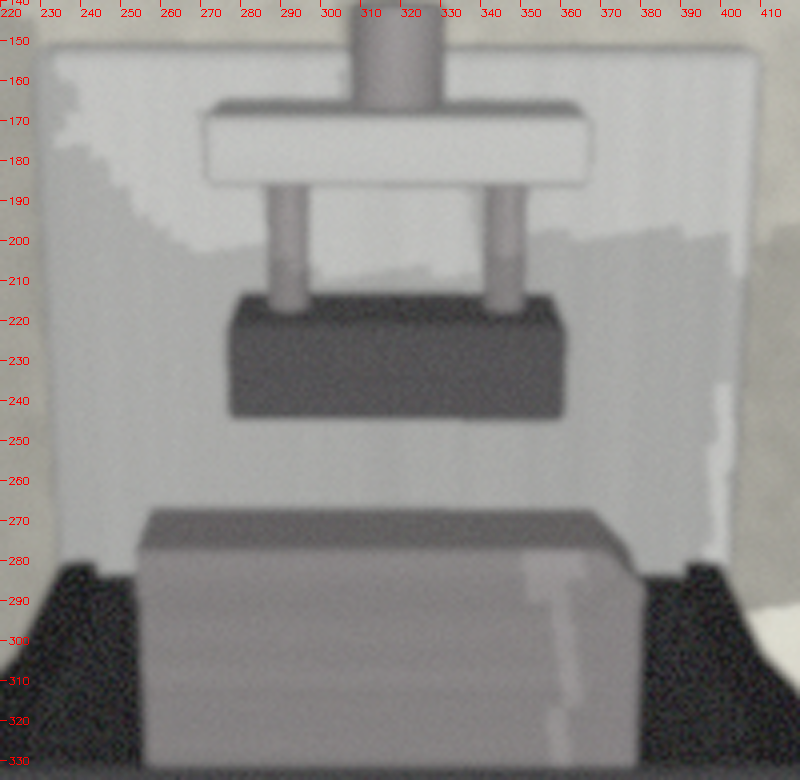

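View pics/c_s14.png

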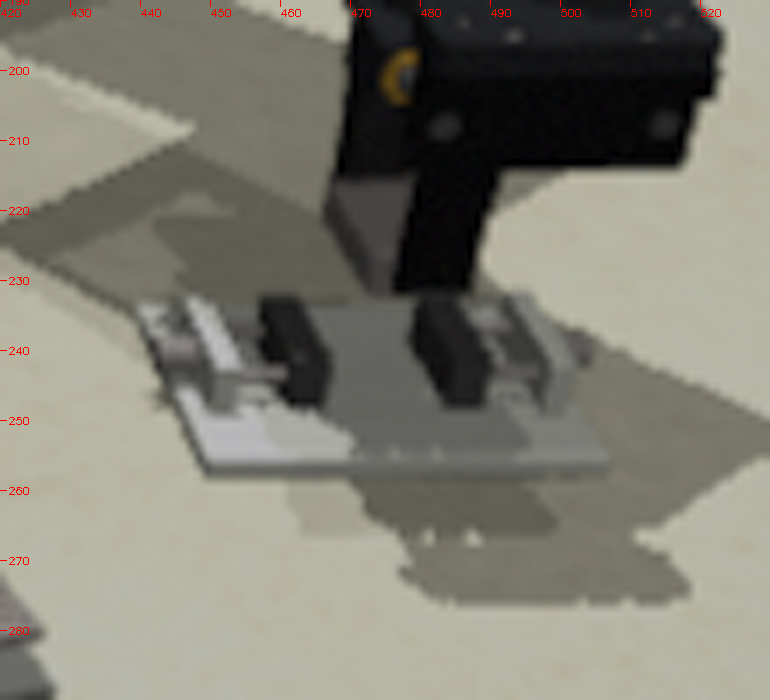

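```bash
python3 - <<'E'
from h import *
w=load("w_14"); p=np.array([.4713,.3853,.056]); T=R.from_euler('z',0).as_matrix(); T=down(-8.96)
def tx(uv,z): return np.round((atz(w,uv,z)-p)@T*1000,1).tolist()
print("coupon top edge",tx([[255,277],[368,277]],.0623),"bottom edge",tx([[258,267.5],[365,267.5]],.0503))
print("bar inner top",tx([[278,244],[361,244]],.026), "plate far corners",tx([[231.5,152],[408,152]],.008))
x=np.load("ba.npy")
def cam(c,o):
    c=dict(c); r=R.from_quat(c["attitude"]); c["position"]=c["position"]+r.apply(o[:3]); c["attitude"]=(r*R.from_rotvec(o[3:])).as_quat(); return c
w=cam(w,x[:6])
print("BA: coupon",tx([[255,277],[368,277]],.0623),tx([[258,267.5],[365,267.5]],.0503),"bar",tx([[278,244],[361,244]],.026),tx([[231.5,152],[408,152]],.008))
E
```

```text
coupon top edge [[13.8, -23.8, -6.3], [13.8, 20.6, -6.3]] bottom edge [[13.4, -24.2, 5.7], [13.4, 20.8, 5.7]]
bar inner top [[16.2, -17.9, 30.0], [16.2, 21.4, 30.0]] plate far corners [[57.5, -41.0, 48.0], [57.5, 44.9, 48.0]]
BA: coupon [[13.5, -23.9, -6.3], [13.6, 21.5, -6.3]] [[13.3, -24.4, 5.7], [13.5, 21.5, 5.7]] bar [[16.8, -18.1, 30.0], [16.9, 21.9, 30.0]] [[59.1, -42.0, 48.0], [59.2, 45.6, 48.0]]
```

In the wrist crop the coupon's far edge (row 277) and the bar's inner edge (row 244) are parallel. With the camera bias seen on the held coupon removed, the lateral centring is within 0.5 mm. I need +1.8 mm along the bars. Now lowering.

```bash
python3 -m inch '[{"ax":0,"ay":0,"az":0,"dx":0,"dy":1.8,"dz":4,"gripper":50},{"ax":0,"ay":0,"az":0,"dx":0,"dy":0,"dz":8,"gripper":50},{"ax":0,"ay":0,"az":0,"dx":0,"dy":0,"dz":8,"gripper":50},{"ax":0,"ay":0,"az":0,"dx":0,"dy":0,"dz":3,"gripper":50},{"ax":0,"ay":0,"az":0,"dx":0,"dy":0,"dz":0,"gripper":50},{"ax":0,"ay":0,"az":0,"dx":0,"dy":0,"dz":0,"gripper":50},{"ax":0,"ay":0,"az":0,"dx":0,"dy":0,"dz":0,"gripper":50},{"ax":0,"ay":0,"az":0,"dx":0,"dy":0,"dz":0,"gripper":50}]' >/dev/null; python3 - <<'E'
from h import *
go([.4713,.3853,.033],-9.0); w=snap("wrist","w_15"); s=snap("scene","s_15"); crop(s,430,200,530,280,7,"c_s15.png",.8); crop(w,220,140,420,335,4,"c_15.png",.7)
E
```

```text
t 44.65 pos [472.7 384.9  32.2] yhead -8.95 z [ 2.e-04  3.e-04 -1.e+00] F [-0.12 -0.16 -0.95] grip 49.4 q [0.5  0.77 1.6  0.   0.77 0.66]
turn [ 0.0002 -0.0003  0.0009]
then shift mm [ 0.1 -1.5 -0.8]
```

View pics/c_15.png

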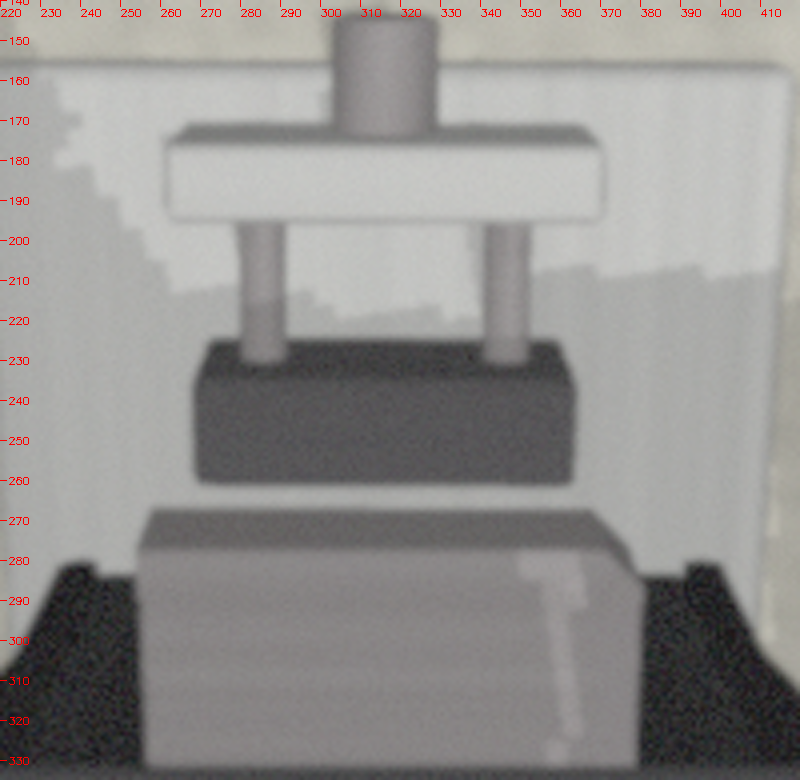

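View pics/c_s15.png

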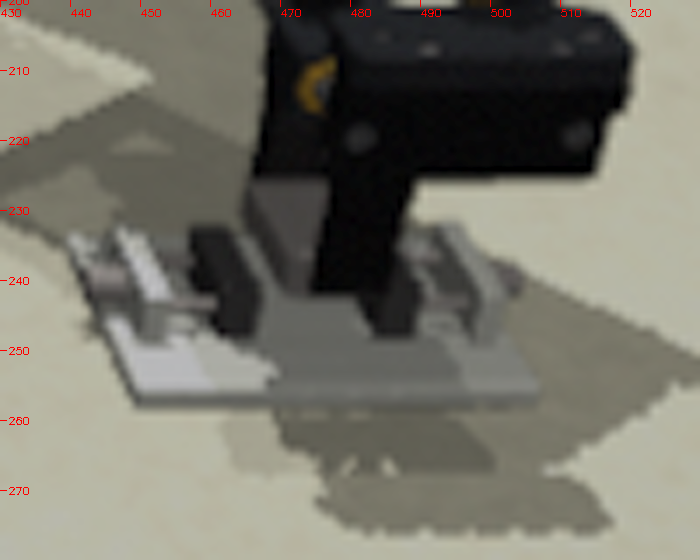

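Gap to the far bar is 6.5 px, about 2.8 mm (nominal 3 mm), and the offset along the bars is under 1 mm. Lowering the rest gently.

```bash
python3 -m inch '[{"ax":0,"ay":0,"az":0,"dx":0,"dy":-0.6,"dz":4,"gripper":50},{"ax":0,"ay":0,"az":0,"dx":0,"dy":0,"dz":5,"gripper":50},{"ax":0,"ay":0,"az":0,"dx":0,"dy":0,"dz":5,"gripper":50},{"ax":0,"ay":0,"az":0,"dx":0,"dy":0,"dz":2,"gripper":50},{"ax":0,"ay":0,"az":0,"dx":0,"dy":0,"dz":0,"gripper":50},{"ax":0,"ay":0,"az":0,"dx":0,"dy":0,"dz":0,"gripper":50},{"ax":0,"ay":0,"az":0,"dx":0,"dy":0,"dz":0,"gripper":50}]' >/dev/null; python3 f.py; python3 -m inch '[{"ax":0,"ay":0,"az":0,"dx":0,"dy":0,"dz":1,"gripper":50},{"ax":0,"ay":0,"az":0,"dx":0,"dy":0,"dz":0,"gripper":50}]' >/dev/null; python3 f.py
```

```text
t 45.45 pos [472.1 385.   16.1] Ftool [-0.54 -0.15  0.9 ] Mtool [ 0.045 -0.127  0.01 ] q456 [0.   0.74 0.66] pitch -0.0
t 45.65 pos [472.  384.9  15. ] Ftool [-0.07 -0.48  1.04] Mtool [ 0.007 -0.145  0.012] q456 [0.   0.74 0.66] pitch -0.01
```

```bash
for i in 1 2 3; do python3 -m inch '[{"ax":0,"ay":0,"az":0,"dx":0,"dy":0,"dz":0.5,"gripper":50},{"ax":0,"ay":0,"az":0,"dx":0,"dy":0,"dz":0,"gripper":50}]' >/dev/null; python3 f.py; done
```

```text
t 45.85 pos [471.9 384.9  14.4] Ftool [-0.65 -0.14  1.38] Mtool [ 0.109 -0.111  0.012] q456 [0.   0.74 0.66] pitch -0.02
t 46.05 pos [471.9 384.8  13.9] Ftool [-0.98 -0.81  0.74] Mtool [ 0.066 -0.117 -0.026] q456 [0.   0.74 0.66] pitch -0.03
t 46.25 pos [472.  384.9  13.7] Ftool [-0.41 -0.16 -1.98] Mtool [ 0.149 -0.145 -0.019] q456 [0.   0.74 0.66] pitch -0.01
```

Contact at 13.7 mm, which matches 8 mm plate + 5.7 mm grip height. Release and rise.

```bash
python3 -m inch '[{"ax":0,"ay":0,"az":0,"dx":0,"dy":0,"dz":-0.3,"gripper":58},{"ax":0,"ay":0,"az":0,"dx":0,"dy":0,"dz":0,"gripper":62},{"ax":0,"ay":0,"az":0,"dx":0,"dy":0,"dz":0,"gripper":66},{"ax":0,"ay":0,"az":0,"dx":0,"dy":0,"dz":0,"gripper":70},{"ax":0,"ay":0,"az":0,"dx":0,"dy":0,"dz":-4,"gripper":70},{"ax":0,"ay":0,"az":0,"dx":0,"dy":0,"dz":-15,"gripper":70},{"ax":0,"ay":0,"az":0,"dx":0,"dy":0,"dz":-30,"gripper":70},{"ax":0,"ay":0,"az":0,"dx":0,"dy":0,"dz":-40,"gripper":70}]' | grep -E "force|grip"; python3 -m inch '[{"ax":0,"ay":0,"az":0,"dx":-20,"dy":0,"dz":-30,"gripper":70},{"ax":0,"ay":0,"az":0,"dx":-20,"dy":0,"dz":0,"gripper":70},{"ax":0,"ay":0,"az":0,"dx":0,"dy":0,"dz":0,"gripper":70},{"ax":0,"ay":0,"az":0,"dx":0,"dy":0,"dz":0,"gripper":70},{"ax":0,"ay":0,"az":0,"dx":0,"dy":0,"dz":0,"gripper":70}]' >/dev/null; python3 - <<'E'
from h import *
st(); w=snap("wrist","w_16"); s=snap("scene","s_16"); crop(w,235,90,395,270,4,"c_16.png",.7); crop(s,430,210,520,270,8,"c_s16.png",.8)
E
```

```text
ft_force: [0.1, -0.6, 0.5]
grip_width: 0.0608
t 47.55 pos [465.9 345.9 132.8] yhead -8.94 z [-1.e-04  4.e-04 -1.e+00] F [ 0.67 -0.46 -0.49] grip 60.7 q [0.45 0.58 1.63 0.   0.93 0.6 ]
```

View pics/c_16.png

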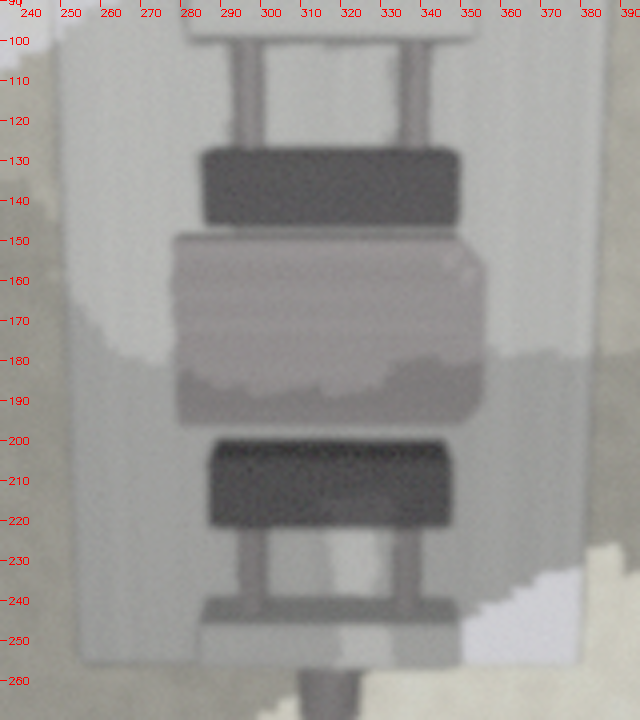

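View pics/s_16.png

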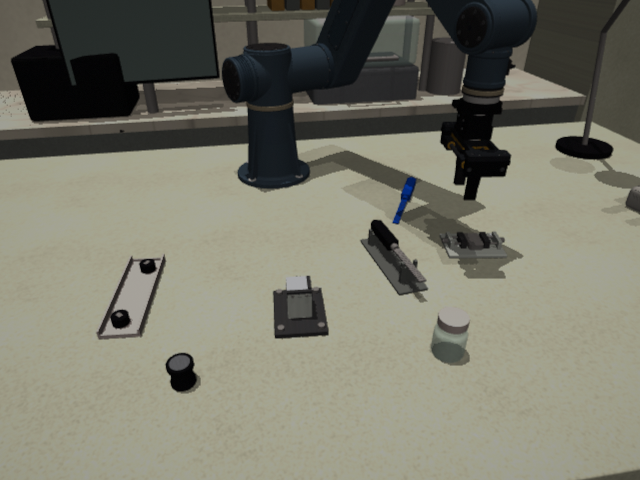

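The coupon lies flat between the bars: coupon columns 278-356, bars 286-350, both ends out about equally. The pucks, jar, loupe, file and blue look-alike are all in place. Handing in.

```bash
python3 -c "
from rig import robot
print(robot.hand_in())"
```

```text
the job is handed in; nothing more can be done
None
```

The job is done and handed in at about 47.6 s of the 72 s allowed. No verdict was reported.

**What I did**
- **Coupon to the block:** I took it from the tray and slid it home against both stops. It jammed once on friction, at about 18 N, until I eased the load. It was then fully home with a measured overhang of 5.9 mm.
- **Filing:** I made two forward strokes, running the edge from about 93 mm to about 29 mm along the blade. The normal force was roughly 2–4 N. I lifted 16 mm after the first stroke and 24 mm after the second, and carried the file back in the air between them.
- **File and coupon put away:** The file went back on its rest. I gripped the coupon by its ends and lowered it onto the holder plate until it touched, at about 2–3 N, then let go.

**Last checks**
- **Coupon:** It lies flat between the bars, with its ends standing out equally to within about 1 mm.
- **Rest of the bench:** The file is in both notches. The pucks, jar and loupe looked undisturbed, and the gripper was clear of everything.

**What disagreed or fell short**
- **Nose angle:** It was about 13.4 degrees rather than 15, because the wrist came close to a singularity at the start of the stroke.
- **Cameras:** The top and wrist cameras disagreed by about 5 mm. I settled positions from contact and from views of the coupon in the gripper.
- **Rest:** Its origin turned out to be about 12 mm forward of the middle of its base, so I took the file's position from the pictures.
- **Force readings:** They were noisy, by about 0.7 N.

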